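# Change the spindle sander over to the wide drum and set its height

### The arm

A 6-joint arm with a two-finger parallel gripper is mounted at the origin on the work surface. World frame = base frame: x ahead of the robot, y to its left, z up, the work surface at z = 0. Lengths are in m, angles in rad, forces in N, time in s.
With the tool pointing down it reaches from about 0.375 to 0.9 m from the base axis. Payload 3.1 kg.
Tool frame: the origin (TCP) lies between the finger pads; the fingertips stand manip.finger_overhang ahead of it and the grasp point (between the pads) lies 5 mm behind it (manip.finger_overhang is the distance from the TCP to the fingertips, in m); z points along the fingers, y is the line along which they close (so a half turn about z gives the same grasp; the last joint's range is limited). The gripper opens to 85 mm and grips with 20 to 120 N. Pads are 22 mm wide; open, the fingers measure 114 mm over their backs; the gripper's body (76 mm by 85 mm) begins 54 mm behind the grasp point. The pads swing forward as they close: fully open they stand 13 mm farther back than shut.
Start: joints at [-1.476, 0.527, 1.433, -0, 1.181, -0.178], TCP at [0.169, -0.602, 0.209] pointing down, gripper open.
Joint ranges: [-3.08, 3.08], [-0.75, 2.2], [0.22, 2.44], [-1.43, 4.57], [0, 2.65], [-2.85, 2.85]. Speed limits (rad/s): [2.79, 2.79, 3.14, 3.14, 3.14, 3.14].

### API

Orientations are given as a unit quaternion [x, y, z, w].
In Python, from station import manip gives the robot as it stands.
- The arm moves only by the tool drive_tool, never from a script. Its argument "plan" is a list of rows, each a list of 7 numbers: the shift along the tool's x, y, z in m, then the turn, a rotation vector about the tool's x, y, z in degrees, then the opening, from -1 (shut) to 1 (fully open). In form: [[x, y, z, wx, wy, wz, gripper], ...]. A call has 1 to 10 rows; each row shifts and turns the commanded pose from where the row before left it, along the tool's axes as they then stand; what a row does not reach is not made up. A row lasts 1/10 s, in which the tool goes at most 50 mm and 8.59 degrees, less where a joint would pass 70% of its speed; a pose out of reach is approached as far as the arm can. A call is refused whole if a number of a shift passes 0.05 or a number of a turn 8.59, either way. A call with a gripper value outside its range is refused whole. The fingers move at their own pace and stop on an object; "newtons" is the grip in N (left out, the last holds). Time passes only in rows, so rows that do not move let the fingers close. It gives the time, the measured TCP pose, the force, the opening and the grip force at its end, in the units of the state.
- manip.sense(): the state, without advancing time (a new reading comes with each control period).
- manip.snapshot(name): name is "scene" or "top"; returns a dict with "image" (400x640x3 uint8, red, green, blue), "z_map" (400x640 float32, m along the optical axis (not along the pixel's ray), 0 where there is no reading), "fov_y" (degrees; the focal length in pixels is half the picture's height over the tangent of half this angle, whatever the lens; pixels are square), "cx", "cy" (the principal point, pixels), "extrinsics" (4x4, takes a point from camera to world coordinates). Camera axes: x right, y up, looking along -z (the intrinsics and any distortion apply to the point x, -y, -z); pixel columns grow to the right and rows downward; lengths in m; the calibration is good to about 2 mm. A picture is of the moment at which its call begins.
- manip.sign_off(): hands the job in; it is judged then, once.
The state is a dict: "t": time; "q": joint angles; "qd": joint speeds; "tau": joint torques, N m; "tcp_pos": TCP position; "tool_rot": TCP orientation; "force": force on the tool from outside, world axes, zero at the start; "ft_torque": the same for the moment, N m; "finger_gap": opening from 0.0 (shut) to 1.0 (fully open); "gripper_force": force on a finger pad.
Only numpy, scipy, OpenCV 4.12 (cv2) and the standard library are available. Lean on these libraries where they do the work, as an engineer would, in place of code of your own. Each camera call takes 0.05 s, during which the arm holds its last target. There are 200 camera calls.

### The job

Change the spindle sander over to the wide drum: take the narrow drum off its spindle, fit the wide drum fully down on the spindle's flange (it is a push-on drum, no nut), and put every narrow drum, the one taken off and those left standing about, upright on the rack, each fully down on a dowel of its own. Wind the height wheel clockwise (seen from above) until the long mark on its rim stands at the fixed pointer on the wheel's far side, and leave it there. Leave the other tools where they lie, and keep the glue bottle standing.

Things in the scene. Friction and masses are not known exactly. Their poses are not given: they have to be found in the camera images.
- height_wheel (a joint): angle in rad of the sander's height wheel, a black cast handwheel 104 mm across lying flat on the right of the sander's table, rim top 67 mm above the bench. Grows clockwise seen from above, stops at 0 and 5.8, reads 4.40 with the long mark at the pointer; about 4 N at the handle turns it, and it stays where left. Clockwise raises the spindle, 2.5 mm per rad
- wheel_centre (a point): centre of the height wheel, on its axis at the height of the rim's top
- handle (a point): middle of the upright oak handle on the wheel's rim, 43 mm from the wheel's axis: 17 mm thick, from 2 to 50 mm above the rim's top (this point 30 mm above it), free to spin on its own pin, so it can be held at a fixed yaw while it is led round the circle
- long_mark (a point): middle of the one long, broad white mark (18 mm tall, 6 mm wide) on the outside of the wheel's rim, with a short bar on the rim's top; the other 11 marks are short thin lines. Lined up with the pointer it is the working height
- pointer (a point): tip of the small fixed steel pointer that stands just outside the wheel's rim on the far side from the robot, 51 mm above the bench
- spindle_seat (a point): top face of the 31 mm flange at the foot of the sander's upright steel spindle, on its axis, where a fitted drum's underside rests; 37 mm above the bench plus the lift of the wheel. The spindle is 13 mm thick and stands 62 mm above this point, the last 10 mm tapered to 6 mm
- sander: spindle sander let into the bench: flat cast table 250 x 350 mm, its top 30 mm above the bench, with spindle (left), height wheel (right, near) and a black switch box 56 mm high in all (right, far corner); origin at the middle of the table at bench height, x away from the robot
- wide_drum: the one wide sanding drum, 66 mm across and 50 mm tall, about 0.2 kg: brown abrasive sleeve on a black rubber core with a 16 mm hole right through its axis, standing upright; origin at the centre of its underside, z along its axis, up
- narrow_a: narrow sanding drum, 46 mm across and 50 mm tall, 0.1 kg, on the sander's spindle at the start: brown abrasive sleeve on a black rubber core with a 16 mm hole right through its axis, standing upright; origin at the centre of its underside, z along its axis, up
- narrow_b: narrow sanding drum, 46 mm across and 50 mm tall, 0.1 kg, standing on the bench at the start or absent: brown abrasive sleeve on a black rubber core with a 16 mm hole right through its axis, standing upright; origin at the centre of its underside, z along its axis, up
- narrow_c: narrow sanding drum, 46 mm across and 50 mm tall, 0.1 kg, standing on the bench at the start or absent: brown abrasive sleeve on a black rubber core with a 16 mm hole right through its axis, standing upright; origin at the centre of its underside, z along its axis, up
- narrow_d: narrow sanding drum, 46 mm across and 50 mm tall, 0.1 kg, standing on the bench at the start or absent: brown abrasive sleeve on a black rubber core with a 16 mm hole right through its axis, standing upright; origin at the centre of its underside, z along its axis, up
- narrow_e: narrow sanding drum, 46 mm across and 50 mm tall, 0.1 kg, standing on the sander's table at the start or absent: brown abrasive sleeve on a black rubber core with a 16 mm hole right through its axis, standing upright; origin at the centre of its underside, z along its axis, up
- post_0 (a point): foot of dowel 0 (0 nearest the robot) of the rack, an oak board 330 x 90 x 18 mm on the right of the bench with five upright dowels in a row; the point is, on its axis at the board's top, 18 mm above the bench; dowels are 12 mm thick, 36 mm tall with a tapered tip, 66 mm apart
- post_1 (a point): foot of dowel 1 (0 nearest the robot) of the rack, an oak board 330 x 90 x 18 mm on the right of the bench with five upright dowels in a row; the point is, on its axis at the board's top, 18 mm above the bench; dowels are 12 mm thick, 36 mm tall with a tapered tip, 66 mm apart
- post_2 (a point): foot of dowel 2 (0 nearest the robot) of the rack, an oak board 330 x 90 x 18 mm on the right of the bench with five upright dowels in a row; the point is, on its axis at the board's top, 18 mm above the bench; dowels are 12 mm thick, 36 mm tall with a tapered tip, 66 mm apart
- post_3 (a point): foot of dowel 3 (0 nearest the robot) of the rack, an oak board 330 x 90 x 18 mm on the right of the bench with five upright dowels in a row; the point is, on its axis at the board's top, 18 mm above the bench; dowels are 12 mm thick, 36 mm tall with a tapered tip, 66 mm apart
- post_4 (a point): foot of dowel 4 (0 nearest the robot) of the rack, an oak board 330 x 90 x 18 mm on the right of the bench with five upright dowels in a row; the point is, on its axis at the board's top, 18 mm above the bench; dowels are 12 mm thick, 36 mm tall with a tapered tip, 66 mm apart
- plane: bystander: dark wooden block plane 240 x 64 mm, body 34 mm high, the iron standing up to 80 mm, lying along its x; origin under its middle
- chisel: bystander: chisel 220 mm long, 26 mm thick, lying along its x; origin under its middle
- marking_gauge: bystander: wooden marking gauge, stock 30 x 75 x 55 mm on a 140 mm beam along its x; origin under the stock
- rule: bystander: wooden rule 150 x 22 x 8 mm along its x; origin under its middle
- auger: bystander: steel auger bit 140 mm long, 20 mm thick, lying along its x; origin under its middle
- glue: bystander: white plastic bottle 58 mm across, 150 mm tall; origin at the centre of its underside
Things that resemble listed ones, but are neither listed nor needed, are in the scene too. Leave any orange or white look-alike of the narrow_a alone.

How it is judged:
On the way, in this order (a step that is already met when the one before it is completed fails the run):
1. the narrow drum is off the spindle (horizontal distance between narrow_a and spindle_seat above 0.04 m), for 0.2 s.
2. the wide drum is fitted on the spindle, down on its flange (horizontal distance between wide_drum and spindle_seat below 0.005 m and z of wide_drum in the frame of spindle_seat below 0.004 m and angle between wide_drum's own z axis and vertical below 0.08 rad), for 0.2 s.
At the end, for the whole second after the job is handed in: the wide drum upright on the spindle, its underside within 4 mm of the flange; every narrow drum that is there upright and at rest on a rack dowel, within 5 mm of the board; the height wheel at rest with its long mark within 0.1 rad (5 mm along the rim) of the pointer (all of step 2 and linear speed of each of wide_drum, narrow_a, narrow_b, narrow_c, narrow_d, narrow_e below 0.03 m/s and value of joint height_wheel between 4.3 and 4.5 rad and velocity of joint height_wheel between -0.05 and 0.05 rad/s and ((horizontal distance between narrow_a and post_0 below 0.006 m and z of narrow_a in the frame of post_0 below 0.005 m) or (horizontal distance between narrow_a and post_1 below 0.006 m and z of narrow_a in the frame of post_1 below 0.005 m) or (horizontal distance between narrow_a and post_2 below 0.006 m and z of narrow_a in the frame of post_2 below 0.005 m) or (horizontal distance between narrow_a and post_3 below 0.006 m and z of narrow_a in the frame of post_3 below 0.005 m) or (horizontal distance between narrow_a and post_4 below 0.006 m and z of narrow_a in the frame of post_4 below 0.005 m)) and angle between each of narrow_a, narrow_b, narrow_c, narrow_d, narrow_e's own z axis and vertical below 0.1 rad and ((horizontal distance between narrow_b and post_0 below 0.006 m and z of narrow_b in the frame of post_0 below 0.005 m) or (horizontal distance between narrow_b and post_1 below 0.006 m and z of narrow_b in the frame of post_1 below 0.005 m) or (horizontal distance between narrow_b and post_2 below 0.006 m and z of narrow_b in the frame of post_2 below 0.005 m) or (horizontal distance between narrow_b and post_3 below 0.006 m and z of narrow_b in the frame of post_3 below 0.005 m) or (horizontal distance between narrow_b and post_4 below 0.006 m and z of narrow_b in the frame of post_4 below 0.005 m)) and ((horizontal distance between narrow_c and post_0 below 0.006 m and z of narrow_c in the frame of post_0 below 0.005 m) or (horizontal distance between narrow_c and post_1 below 0.006 m and z of narrow_c in the frame of post_1 below 0.005 m) or (horizontal distance between narrow_c and post_2 below 0.006 m and z of narrow_c in the frame of post_2 below 0.005 m) or (horizontal distance between narrow_c and post_3 below 0.006 m and z of narrow_c in the frame of post_3 below 0.005 m) or (horizontal distance between narrow_c and post_4 below 0.006 m and z of narrow_c in the frame of post_4 below 0.005 m)) and ((horizontal distance between narrow_d and post_0 below 0.006 m and z of narrow_d in the frame of post_0 below 0.005 m) or (horizontal distance between narrow_d and post_1 below 0.006 m and z of narrow_d in the frame of post_1 below 0.005 m) or (horizontal distance between narrow_d and post_2 below 0.006 m and z of narrow_d in the frame of post_2 below 0.005 m) or (horizontal distance between narrow_d and post_3 below 0.006 m and z of narrow_d in the frame of post_3 below 0.005 m) or (horizontal distance between narrow_d and post_4 below 0.006 m and z of narrow_d in the frame of post_4 below 0.005 m)) and ((horizontal distance between narrow_e and post_0 below 0.006 m and z of narrow_e in the frame of post_0 below 0.005 m) or (horizontal distance between narrow_e and post_1 below 0.006 m and z of narrow_e in the frame of post_1 below 0.005 m) or (horizontal distance between narrow_e and post_2 below 0.006 m and z of narrow_e in the frame of post_2 below 0.005 m) or (horizontal distance between narrow_e and post_3 below 0.006 m and z of narrow_e in the frame of post_3 below 0.005 m) or (horizontal distance between narrow_e and post_4 below 0.006 m and z of narrow_e in the frame of post_4 below 0.005 m))); the robot touches nothing.
It fails at once if another tool is pushed more than 5 cm from its place (distance of any of plane, chisel, marking_gauge, rule, auger, glue from where it was at the start of the episode above 0.05 m).
It fails at once if the glue bottle is knocked over (angle between glue's own z axis and vertical above 0.7 rad).
Of narrow_b, narrow_c, narrow_d, narrow_e only 2 to 4 are there at a start; the rules pass over those that are not, and their reading is None.
At some moment in a run one of narrow_b, narrow_c, narrow_d, wide_drum may be knocked a few centimetres aside while the robot is not near it.
It also fails if it takes over 210 s, if anything falls off the work surface, if the arm or the gripper's body presses on something with over 40 N, if the wrist force passes 120 N, or if a joint passes its speed limit or range.

## Working session

There is one attempt and no reset: what is moved stays moved. The work goes in short steps, Python scripts to look and compute and a tool call to move; the robot and the scene stay as the last step left them, time stands still between calls to the robot, and variables do not carry over. Pictures are saved under pics/ and viewed, at most 14 in all, crops included, and the job is handed in when it is done.

Besides the shell and the picture viewer there is one more tool, called after "Request:" in YAML: its name, and indented under it one key for each argument. drive_tool: Moves the arm, as the interface text tells. Its arguments: {"type":"object","properties":{"plan":{"type":"array"},"newtons":{"type":"number"}},"required":["plan"]}

```bash
mkdir -p pics; cat > h.py <<'E'
from station import manip
import numpy as np, cv2
def snap(n):
    s=manip.snapshot(n); return s
def ray(s,u,v):
    f=200/np.tan(np.radians(s["fov_y"])/2); E=np.array(s["extrinsics"])
    d=np.array([(u-s["cx"])/f,-(v-s["cy"])/f,-1.0]); return E[:3,3],E[:3,:3]@d
def onz(s,u,v,z):
    o,d=ray(s,u,v); return o+d*(z-o[2])/d[2]
def cloud(s):
    f=200/np.tan(np.radians(s["fov_y"])/2); E=np.array(s["extrinsics"]); Z=s["z_map"]
    h,w=Z.shape; u,v=np.meshgrid(np.arange(w),np.arange(h))
    P=np.stack([(u-s["cx"])/f*Z,-(v-s["cy"])/f*Z,-Z],-1)
    return P@E[:3,:3].T+E[:3,3]
E
python3 - <<'E'
from h import *
print(manip.finger_overhang, manip.sense())
for n in("top","scene"):
    s=snap(n); cv2.imwrite(f"pics/{n}0.png",s["image"][:,:,::-1]); np.savez(f"{n}0.npz",**s)
    print(n,s.keys(),s["fov_y"],s["cx"],s["cy"],np.round(s["extrinsics"],3))
    P=cloud(s); print(np.round(P[::80,::80],3).tolist())
E
```

```text
0.014 {'t': 0.0, 'q': array([-1.47549433e+00,  5.28487358e-01,  1.43391825e+00,  1.43117915e-05,
        1.18142555e+00, -1.78474807e-01]), 'qd': array([-0.00106533,  0.0008962 , -0.00025702, -0.00034853,  0.00097301,
        0.00076654]), 'tau': array([-1.31214110e-03, -4.42350626e+01, -1.78026921e+01, -3.86630918e-04,
        8.38292734e-03, -4.83075212e-06]), 'tcp_pos': array([ 0.1689531 , -0.6009198 ,  0.20841561]), 'tool_rot': array([ 9.90645155e-01,  1.36458507e-01,  5.31436481e-05, -1.11800678e-03]), 'force': array([-0.58631314,  0.11458195,  0.19636201]), 'ft_torque': array([ 0.01528602, -0.00236752,  0.03011315]), 'gripper_force': 0.0, 'finger_gap': 0.9983044083637652}
top dict_keys(['image', 'z_map', 'fov_y', 'cx', 'cy', 'extrinsics']) 50.60980693961488 319.80049305433045 198.19652754525265 [[-0.004  0.99  -0.139  0.374]
 [-1.    -0.004 -0.004  0.01 ]
 [-0.004  0.139  0.99   1.343]
 [ 0.     0.     0.     1.   ]]
[[[1.747, 1.726, -0.745], [1.741, 1.293, -0.739], [1.746, 0.87, -0.751], [1.734, 0.438, -0.738], [1.737, 0.012, -0.746], [1.74, -0.416, -0.754], [1.736, -0.844, -0
[... 1301 characters left out ...]
.001], [0.09, -0.434, 0.0], [-0.001, -0.139, 0.003], [-0.102, 0.154, -0.003], [-0.196, 0.447, -0.002], [-1.003, 1.004, -0.546]], [[0.551, -1.452, -0.346], [0.61, -0.791, 0.002], [0.581, -0.469, 0.097], [0.456, -0.271, 0.02], [0.36, -0.024, -0.001], [0.28, 0.232, 0.002], [0.197, 0.487, 0.002], [0.301, 0.646, 0.199]], [[0.841, -1.355, -0.527], [0.865, -0.612, 0.005], [0.79, -0.389, -0.001], [0.717, -0.161, 0.001], [0.659, 0.07, 0.034], [0.57, 0.292, 0.002], [0.495, 0.519, -0.002], [0.424, 0.745, 0.001]], [[1.129, -1.295, -0.752], [1.017, -0.951, -0.754], [0.905, -0.602, -0.748], [0.943, -0.055, 0.046], [0.892, 0.144, 0.099], [0.802, 0.341, -0.0], [0.735, 0.545, -0.003], [0.692, 0.722, 0.051]]]
```

View pics/top0.png

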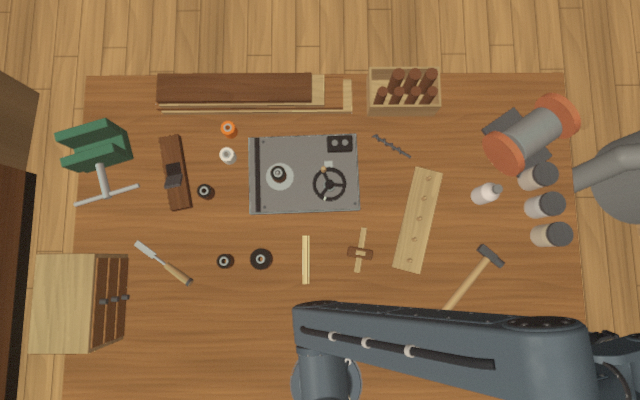

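View pics/scene0.png

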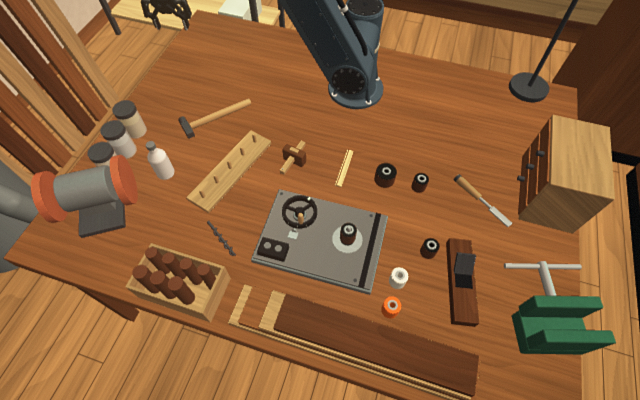

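The top view shows narrow_a on the spindle (279,174), the wheel (329,184), the wide drum (261,259), loose narrow drums at (225,261) and (205,191), orange and white look-alikes at (228,129) and (227,156), and the rack (418,220). The scene view agrees.

```bash
python3 - <<'E'
from h import *
t=dict(np.load("top0.npz"));s=dict(np.load("scene0.npz"))
a=t["image"][125:225,235:365]; b=s["image"][180:300,240:400]; 
A=cv2.resize(a,None,fx=5,fy=5,interpolation=2)[:,:,::-1];B=cv2.resize(b,None,fx=5,fy=5,interpolation=2)[:,:,::-1]
cv2.imwrite("pics/a.png",A);cv2.imwrite("pics/b.png",B)
# hole/ring blobs: low-saturation light gray ring of drums; dark masks
for n,d in(("top",t),("scene",s)):
    P=cloud(d); im=d["image"]; hsv=cv2.cvtColor(im,cv2.COLOR_RGB2HSV)
    m=((hsv[...,2]<75)&(P[...,2]>0.035)&(P[...,2]<.13)&(P[...,0]>.3)&(P[...,0]<.95)&(abs(P[...,1])<.5)).astype(np.uint8)
    k,l,st,c=cv2.connectedComponentsWithStats(m)
    for i in range(1,k):
        if st[i,4]>40: print(n,np.round(c[i],1),st[i],np.round(np.median(P[l==i],0),3))
    # dowels on rack: high points z .03-.06 
    m=((P[...,2]>0.034)&(P[...,2]<.075)&(P[...,1]<-.18)&(P[...,1]>-.4)&(P[...,0]>.35)&(P[...,0]<.8)).astype(np.uint8)
    k,l,st,c=cv2.connectedComponentsWithStats(m)
    for i in range(1,k):
        if st[i,4]>3: print(n,"dow",np.round(c[i],1),st[i],np.round(np.median(P[l==i],0),3))
E
```

```text
top [339.3 143.8] [327 136  25  16 305] [ 0.724 -0.047  0.056]
top [171.9 169.1] [166 163  13  16  71] [0.656 0.481 0.037]
top [278.9 173.9] [271 166  15  15  80] [0.622 0.135 0.091]
top [329.3 183.9] [313 168  33  33 370] [ 0.598 -0.014  0.066]
top [205.1 190.8] [198 184  14  14  72] [0.579 0.367 0.05 ]
top [260.6 258.4] [251 249  21  20 250] [0.373 0.193 0.05 ]
top [225.1 260.7] [217 254  15  14  79] [0.366 0.298 0.049]
top dow [428.4 177.5] [426 176   5   4  14] [ 0.62  -0.323  0.051]
top dow [423.9 197.8] [422 196   5   5  17] [ 0.556 -0.307  0.049]
top dow [418.9 218.6] [417 217   5   4  17] [ 0.492 -0.289  0.05 ]
top dow [414.1 239.2] [412 238   5   4  15] [ 0.429 -0.272  0.051]
top dow [409.3 260.3] [407 259   5   4  15] [ 0.366 -0.255  0.051]
scene [291.6 155.3] [283 150  19  12  55] [ 0.402 -0.109  0.045]
scene [385.7 172.5] [376 163  21  19 245] [0.382 0.199 0.05 ]
scene [420.6 180.4] [414 173  15  14 102] [0.377 0.308 0.049]
scene [298.8 211.1] [282 196  35  32 510] [ 0.6   -0.014  0.064]
scene [347.  234.4] [340 223  16  21 185] [0.645 0.143 0.088]
scene [273.1 249.5] [25
[... 389 characters left out ...]
  12  12  57] [ 0.883 -0.17   0.084]
scene [144.5 283.8] [137 279  16  12  57] [ 0.941 -0.318  0.085]
scene [161.3 289.5] [154 284  16  12  63] [ 0.941 -0.268  0.085]
scene [178.7 295.4] [172 291  15  11  60] [ 0.941 -0.219  0.086]
scene [342.1 351.6] [274 328 134  47 210] [0.944 0.219 0.088]
scene [437.2 383.8] [409 374  55  20 100] [0.944 0.443 0.088]
scene dow [253.7 136.2] [252 134   4   6  17] [ 0.368 -0.254  0.047]
scene dow [241.5 149.2] [240 147   4   6  19] [ 0.431 -0.272  0.047]
scene dow [228.6 162.8] [227 160   4   6  18] [ 0.495 -0.29   0.046]
scene dow [215.3 177.2] [214 175   4   5  18] [ 0.558 -0.306  0.045]
scene dow [201.3 191.7] [200 189   4   6  18] [ 0.622 -0.322  0.046]
```

View pics/a.png

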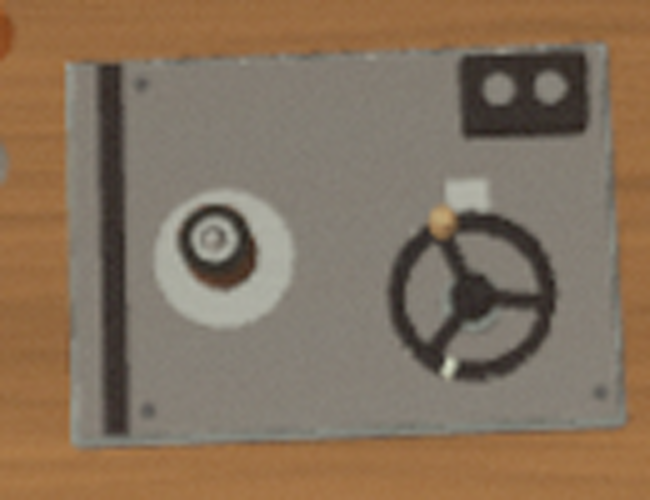

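View pics/b.png

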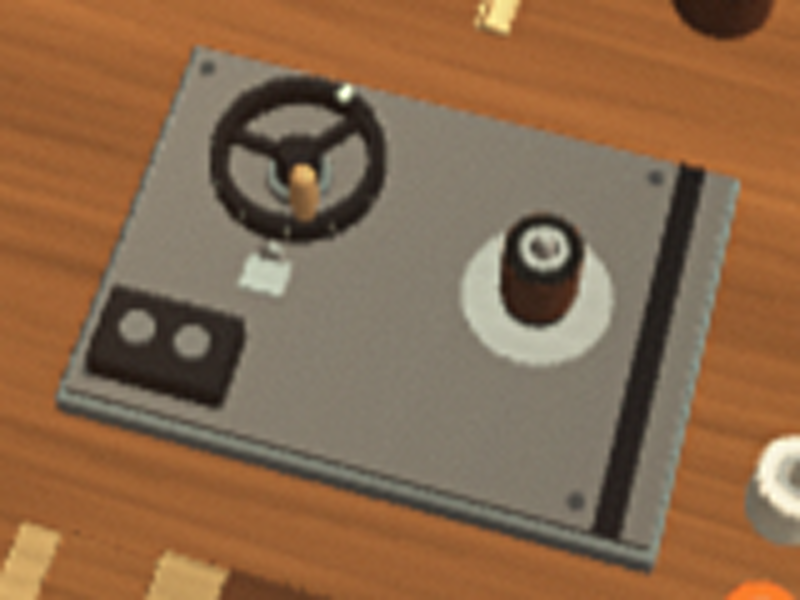

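The crops show the long mark on the wheel's near rim (top px ≈(325,198)), the handle and pointer on the far side (top px ≈(323,169), (328,164)), and no extra drum on the table.

```bash
cat >> h.py <<'E'
def blob(d,roi,f,minA=3):
    x0,y0,x1,y1=roi; im=d["image"][y0:y1,x0:x1]; k=16
    im=cv2.resize(im,None,fx=4,fy=4,interpolation=cv2.INTER_CUBIC); hsv=cv2.cvtColor(im,cv2.COLOR_RGB2HSV).astype(int)
    m=f(hsv[...,0],hsv[...,1],hsv[...,2]).astype(np.uint8)
    n,l,st,c=cv2.connectedComponentsWithStats(m); i=1+np.argmax(st[1:,4])
    hull=cv2.convexHull(np.argwhere(l==i)[:,::-1].astype(np.int32)); M=cv2.moments(hull)
    c=np.array([M["m10"],M["m01"]])/M["m00"]; return (c+.5)/4-.5+[x0,y0], st[i]/4
def tri(t,a,s,b):
    (o,d),(p,e)=ray(t,*a),ray(s,*b); d=d/np.linalg.norm(d);e=e/np.linalg.norm(e)
    x=np.linalg.lstsq(np.stack([d,-e],1),p-o,rcond=None)[0]; A=o+d*x[0];B=p+e*x[1]
    return (A+B)/2,np.linalg.norm(A-B)
grey=lambda h,s,v:(s<60)&(v>95)
def box(c,r): return int(c[0]-r),int(c[1]-r),int(c[0]+r),int(c[1]+r)
E
python3 - <<'E'
from h import *
t=dict(np.load("top0.npz"));s=dict(np.load("scene0.npz"))
def rep(n,ct,cs,rt,rs,f,z):
    a,A=blob(t,box(ct,rt),f); b,B=blob(s,box(cs,rs),f)
    X,e=tri(t,a,s,b); print(n,np.round(a,1),A[2:],np.round(b,1),B[2:],"tri",np.round(X,4),round(e,4),"top",np.round(onz(t,*a,z),4),"sc",np.round(onz(s,*b,z),4))
rep("A",(278,173),(349,230),6,6,grey,.091)
rep("wide",(261,258.5),(386,169.5),6,6,grey,.05)
rep("N1",(225,261),(421,178),5,5,grey,.05)
rep("N2",(205,190.5),(430.5,243),5,5,grey,.05)
rep("wheel",(329,184),(299,211),20,21,lambda h,s,v:v<75,.062)
rep("handle",(323,169),(301,217),7,8,lambda h,s,v:(s>90)&(v>130),.11)
rep("mark",(325,198),(309,198),5,5,lambda h,s,v:(s<70)&(v>140),.067)
rep("plate",(328,164),(293,234),6,6,lambda h,s,v:(s<60)&(v>160),.031)
D=[((428.4,177.5),(201.3,191.7)),((423.9,197.8),(215.3,177.2)),((418.9,218.6),(228.6,162.8)),((414.1,239.2),(241.5,149.2)),((409.3,260.3),(253.7,136.2))]
for a,b in D: print("dowel",np.round(onz(t,*a,.050),4),np.round(onz(s,*b,.047),4))
E
```

```text
A [277.4 172.3] [  9.75   9.5  283.  ] [348.4 229.2] [ 10.25   9.5  275.75] tri [0.6296 0.1423 0.092 ] 0.0015 top [0.63   0.1417 0.091 ] sc [0.6289 0.143  0.091 ]
wide [260.  258.6] [  9.5    9.75 220.  ] [386.1 170.5] [  9.25   8.   170.75] tri [0.3721 0.197  0.0502] 0.0019 top [0.3723 0.1962 0.05  ] sc [0.3717 0.1979 0.05  ]
N1 [223.5 260.7] [  8.75  10.   208.75] [421.3 178. ] [  8.5    7.5  166.25] tri [0.3663 0.3075 0.0502] 0.0022 top [0.3665 0.3064 0.05  ] sc [0.3657 0.3086 0.05  ]
N2 [203.7 190.2] [  8.75   9.   205.25] [430.6 243.9] [  8.25   7.5  151.  ] tri [0.5825 0.3732 0.0529] 0.0003 top [0.583  0.3742 0.05  ] sc [0.581  0.3735 0.05  ]
wheel [329.1 183.7] [  32.75   33.   1477.  ] [299.2 211.6] [  34.75   32.75 2045.25] tri [ 0.6001 -0.0138  0.0563] 0.0019 top [ 0.5994 -0.0146  0.062 ] sc [ 0.6029 -0.0116  0.062 ]
handle [322.8 168.8] [ 5.25  6.   83.  ] [300.8 217.2] [  5.75  10.25 135.5 ] tri [0.6382 0.0057 0.0994] 0.0023 top [0.6362 0.0047 0.11  ] sc [0.6433 0.009  0.11  ]
mark [324.3 198.1] [ 3.   5.5 40.5] [308.8 198. ] [ 4.    3.5  34.25] tri [0.5538 0.0011 0.0686] 0.0013 top [5.542e-01 4.000e-04 6.700e-02] sc [0.5527 0.0014 0.067 ]
plate [327.9 163.5] [  8.25   5.75 163.75] [292.6 234.5] [ 10.5   8.5 235. ] tri [ 0.6682 -0.0109  0.0377] 0.0018 top [ 0.67   -0.0119  0.031 ] sc [ 0.665  -0.0115  0.031 ]
dowel [ 0.6198 -0.3232  0.05  ] [ 0.6213 -0.3232  0.047 ]
dowel [ 0.5562 -0.3068  0.05  ] [ 0.5591 -0.3055  0.047 ]
dowel [ 0.4919 -0.2891  0.05  ] [ 0.4951 -0.289   0.047 ]
dowel [ 0.4291 -0.2722  0.05  ] [ 0.4316 -0.2716  0.047 ]
dowel [ 0.3656 -0.2555  0.05  ] [ 0.3683 -0.2547  0.047 ]
```

Request:
drive_tool:
  plan:
    - [0.02,-0.045,0,0,0,7.85,1]
    - [0.02,-0.045,0,0,0,7.85,1]
    - [0.02,-0.045,0,0,0,0,1]
    - [0.02,-0.045,0,0,0,0,1]
    - [0.02,-0.045,0,0,0,0,1]
    - [0.02,-0.045,0,0,0,0,1]
    - [0,0,0,0,0,0,1]

```text
t: 0.8
tcp_pos: [0.27, -0.3181, 0.2087]
tool_rot: [1.0, 0.003, -0.001, -0.004]
force: [-0.4, 0.1, -0.1]
finger_gap: 0.998
gripper_force: 0.0
```

Request:
drive_tool:
  plan:
    - [0.03,-0.038,0,0,0,0,1]
    - [0.03,-0.038,0,0,0,0,1]
    - [0.03,-0.038,0,0,0,0,1]
    - [0.03,-0.038,0,0,0,0,1]
    - [0.03,-0.038,0,0,0,0,1]
    - [0.03,-0.038,0,0,0,0,1]
    - [0.03,-0.038,0,0,0,0,1]
    - [0.03,-0.038,0,0,0,0,1]
    - [0.03,-0.038,0,0,0,0,1]
    - [0.03,-0.038,0,0,0,0,1]

```text
t: 1.8
tcp_pos: [0.5712, 0.0556, 0.2091]
tool_rot: [1.0, -0.0, -0.0, 0.0]
force: [0.1, -1.0, -0.6]
finger_gap: 0.998
gripper_force: 0.0
```

Request:
drive_tool:
  plan:
    - [0.03,-0.038,0,0,0,0,1]
    - [0.03,-0.038,0,0,0,0,1]
    - [0,0,0,0,0,0,1]
    - [0,0,0,0,0,0,1]

```text
t: 2.2
tcp_pos: [0.6299, 0.1307, 0.2083]
tool_rot: [1.0, 0.001, -0.001, 0.0]
force: [-0.4, -0.6, 0.1]
finger_gap: 1.005
gripper_force: 0.0
```

Request:
drive_tool:
  plan:
    - [0,-0.0115,0.03,0,0,0,1]
    - [0,0,0.04,0,0,0,1]
    - [0,0,0.04,0,0,0,1]
    - [0,0,0.03,0,0,0,1]
    - [0,0,0,0,0,0,1]

```text
t: 2.7
tcp_pos: [0.625, 0.1395, 0.0648]
tool_rot: [1.0, -0.001, -0.006, 0.0]
force: [-0.4, -0.8, -0.8]
finger_gap: 0.998
gripper_force: 0.0
```

Request:
drive_tool:
  plan:
    - [0,0,0,0,0,0,-1]
    - [0,0,0,0,0,0,-1]
    - [0,0,0,0,0,0,-1]
    - [0,0,0,0,0,0,-1]
    - [0,0,0,0,0,0,-1]
    - [0,0,0,0,0,0,-1]
  newtons: 40

```text
t: 3.3
tcp_pos: [0.6306, 0.1423, 0.0707]
tool_rot: [1.0, -0.0, 0.001, -0.0]
force: [-0.7, 1.0, 5.2]
finger_gap: 0.1
gripper_force: 39.1
```

The opening of 0.10 does not fit a 46 mm drum, so I'm looking.

```bash
python3 - <<'E'
from h import *
s=snap("scene");cv2.imwrite("pics/c.png",cv2.resize(s["image"][150:300,260:460],None,fx=4,fy=4,interpolation=2)[:,:,::-1])
x=manip.sense();print(x["finger_gap"],x["gripper_force"],x["force"])
E
```

```text
0.10376499555624559 39.11844061687589 [-0.40018164  1.05258392  5.36545909]
```

View pics/c.png

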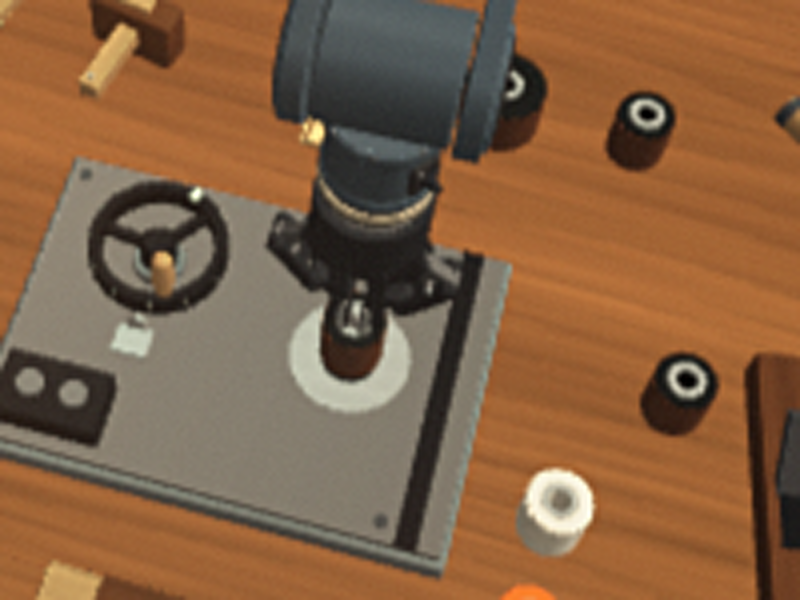

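```bash
python3 - <<'E'
from h import *
s=snap("scene");P=cloud(s);im=s["image"]
np.set_printoptions(linewidth=200)
for v in range(212,248,3): print(v,[tuple((P[v,u]*1000).round().astype(int)) for u in range(334,366,4)])
E
```

```text
212 [(np.int64(635), np.int64(100), np.int64(176)), (np.int64(641), np.int64(111), np.int64(191)), (np.int64(663), np.int64(126), np.int64(236)), (np.int64(668), np.int64(136), np.int64(251)), (np.int64(667), np.int64(146), np.int64(254)), (np.int64(666), np.int64(155), np.int64(258)), (np.int64(660), np.int64(164), np.int64(253)), (np.int64(653), np.int64(172), np.int64(245))]
215 [(np.int64(640), np.int64(102), np.int64(169)), (np.int64(626), np.int64(109), np.int64(148)), (np.int64(650), np.int64(124), np.int64(199)), (np.int64(668), np.int64(137), np.int64(236)), (np.int64(667), np.int64(147), np.int64(239)), (np.int64(663), np.int64(156), np.int64(238)), (np.int64(659), np.int64(165), np.int64(237)), (np.int64(651), np.int64(174), np.int64(227))]
218 [(np.int64(642), np.int64(103), np.int64(156)), (np.int64(636), np.int64(112), np.int64(151)), (np.int64(646), np.int64(125), np.int64(176)), (np.int64(649), np.int64(135), np.int64(187)), (np.int64(666), np.int64(148), np.int64(223)), (np.int64(662), np.int64(157), np.int64(223)), (np.int64(640), np.int64(165), np.int64(188)), (np.
[... 2715 characters left out ...]
35)), (np.int64(648), np.int64(122), np.int64(33)), (np.int64(643), np.int64(132), np.int64(29)), (np.int64(650), np.int64(145), np.int64(53)), (np.int64(647), np.int64(156), np.int64(54)), (np.int64(633), np.int64(165), np.int64(31)), (np.int64(629), np.int64(176), np.int64(31)), (np.int64(626), np.int64(187), np.int64(32))]
245 [(np.int64(661), np.int64(113), np.int64(33)), (np.int64(656), np.int64(124), np.int64(31)), (np.int64(654), np.int64(135), np.int64(33)), (np.int64(649), np.int64(146), np.int64(30)), (np.int64(647), np.int64(157), np.int64(34)), (np.int64(642), np.int64(168), np.int64(31)), (np.int64(639), np.int64(179), np.int64(31)), (np.int64(634), np.int64(190), np.int64(29))]
```

Request:
drive_tool:
  plan:
    - [0,0,0,0,0,0,1]
    - [0,0,0,0,0,0,1]
    - [0,0,0,0,0,0,1]
    - [0,0,0,0,0,0,1]
    - [0,0,0,0,0,0,1]
    - [0,0,-0.04,0,0,0,1]
    - [0,0,-0.04,0,0,0,1]
    - [0,0,-0.04,0,0,0,1]
    - [0,0,0,0,0,0,1]
    - [0,0,0,0,0,0,1]

```text
t: 4.4
tcp_pos: [0.6305, 0.1418, 0.1908]
tool_rot: [1.0, -0.0, 0.001, -0.0]
force: [0.5, 0.5, 0.4]
finger_gap: 1.001
gripper_force: 0.0
```

```bash
python3 - <<'E'
from h import *
s=snap("scene");P=cloud(s);im=s["image"]
cv2.imwrite("pics/d.png",cv2.resize(im[120:270,260:460],None,fx=4,fy=4,interpolation=2)[:,:,::-1])
print(manip.sense()["tcp_pos"])
m=(abs(P[...,0]-.63)<.08)&(abs(P[...,1]-.142)<.085)&(P[...,2]>.1)&(P[...,2]<.35)
for lo in np.arange(.1,.32,.015):
    q=P[m&(P[...,2]>=lo)&(P[...,2]<lo+.015)]
    if len(q): print(round(lo,3),len(q),q.min(0).round(3),q.max(0).round(3))
E
```

```text
[0.62934839 0.14168306 0.18911828]
0.1 6 [0.628 0.141 0.101] [0.634 0.147 0.103]
0.22 12 [0.624 0.09  0.227] [0.641 0.192 0.235]
0.235 43 [0.626 0.087 0.236] [0.642 0.199 0.25 ]
0.25 27 [0.636 0.087 0.252] [0.643 0.199 0.265]
0.265 135 [0.618 0.07  0.266] [0.644 0.216 0.28 ]
0.28 190 [0.615 0.07  0.28 ] [0.647 0.216 0.295]
0.295 127 [0.622 0.072 0.295] [0.649 0.214 0.31 ]
0.31 170 [0.624 0.074 0.31 ] [0.651 0.212 0.325]
```

View pics/d.png

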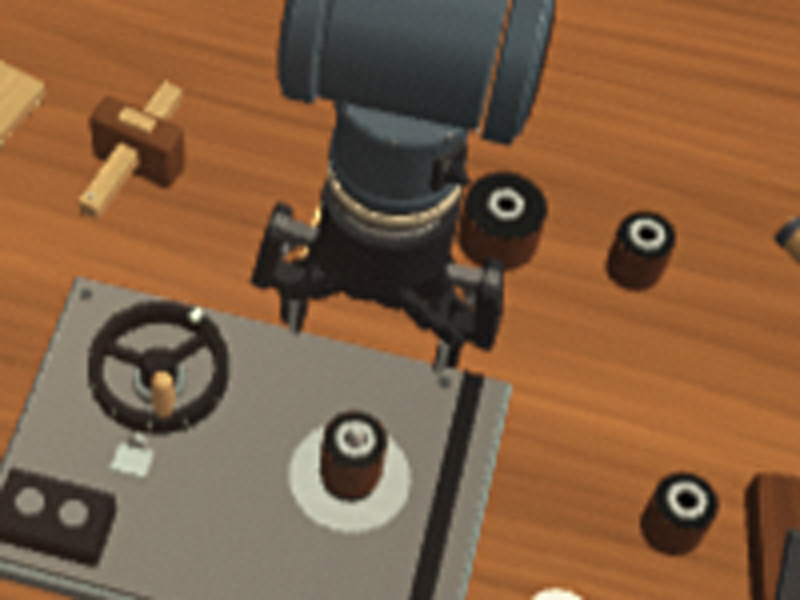

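The opened fingertips stand about 35 mm above the reported TCP, and the shut tips about 21 mm above it. So the grip closed on the spindle tip above the drum. I'll correct the heights by this measured offset.

Request:
drive_tool:
  plan:
    - [0,0,0.04,0,0,0,1]
    - [0,0,0.04,0,0,0,1]
    - [0,0,0.04,0,0,0,1]
    - [0,0,0.04,0,0,0,1]
    - [0,0,0.004,0,0,0,1]
    - [0,0,0,0,0,0,1]

```text
t: 5.05
tcp_pos: [0.628, 0.1416, 0.0232]
tool_rot: [1.0, -0.0, -0.003, 0.0]
force: [0.6, 0.1, 0.2]
finger_gap: 1.004
gripper_force: 0.0
```

Request:
drive_tool:
  plan:
    - [0,0,0,0,0,0,-1]
    - [0,0,0,0,0,0,-1]
    - [0,0,0,0,0,0,-1]
    - [0,0,0,0,0,0,-1]
    - [0,0,0,0,0,0,-1]
    - [0,0,0,0,0,0,-1]
  newtons: 40

```text
t: 5.65
tcp_pos: [0.6314, 0.1419, 0.0277]
tool_rot: [1.0, -0.0, 0.002, -0.0]
force: [0.1, -0.2, 5.8]
finger_gap: 0.511
gripper_force: 41.1
```

Request:
drive_tool:
  plan:
    - [0,0,-0.03,0,0,0,-1]
    - [0,0,-0.04,0,0,0,-1]
    - [0,0,-0.04,0,0,0,-1]
    - [0,0,-0.03,0,0,0,-1]
    - [0,0.045,0,0,0,0,-1]
    - [0,0.045,0,0,0,0,-1]
    - [0,0.045,0,0,0,0,-1]
    - [0,0.045,0,0,0,0,-1]
    - [0,0.045,0,0,0,0,-1]
    - [0,0.045,0,0,0,0,-1]

```text
t: 6.65
tcp_pos: [0.6294, -0.1299, 0.1658]
tool_rot: [1.0, -0.0, 0.0, -0.0]
force: [0.5, 1.0, -1.1]
finger_gap: 0.509
gripper_force: 45.0
```

Request:
drive_tool:
  plan:
    - [0,0.045,0,0,0,0,-1]
    - [0,0.045,0,0,0,0,-1]
    - [0,0.045,0,0,0,0,-1]
    - [-0.009,0.045,0,0,0,0,-1]
    - [0,0.015,0,0,0,0,-1]
    - [0,0,0,0,0,0,-1]
    - [0,0,0,0,0,0,-1]

```text
t: 7.35
tcp_pos: [0.6205, -0.3219, 0.1652]
tool_rot: [1.0, -0.0, -0.0, -0.001]
force: [-0.8, 0.0, 0.0]
finger_gap: 0.507
gripper_force: 44.9
```

```bash
python3 - <<'E'
from h import *
s=snap("scene");P=cloud(s);x=manip.sense();print(x["tcp_pos"],x["tool_rot"],x["finger_gap"])
cv2.imwrite("pics/e.png",cv2.resize(s["image"][110:260,130:330],None,fx=4,fy=4,interpolation=2)[:,:,::-1])
E
```

```text
[ 0.62072283 -0.32105699  0.1652382 ] [ 9.99999401e-01  5.08151363e-04 -4.10733873e-04 -8.78105440e-04] 0.5061579230232033
```

View pics/e.png

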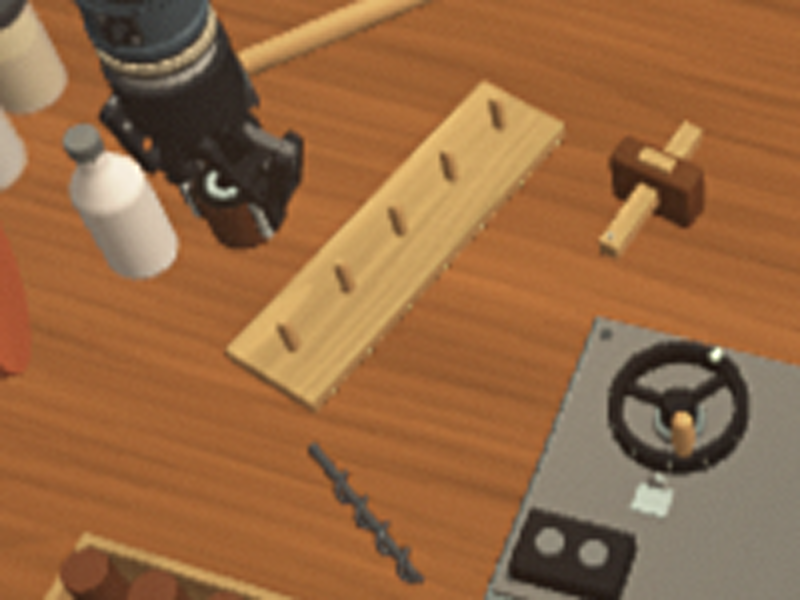

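Request:
drive_tool:
  plan:
    - [0.001,0.0015,0.04,0,0,0,-1]
    - [0,0,0.04,0,0,0,-1]
    - [0,0,0.025,0,0,0,-1]
    - [0,0,0.01,0,0,0,-1]
    - [0,0,0.01,0,0,0,-1]
    - [0,0,0.01,0,0,0,-1]
    - [0,0,0.01,0,0,0,-1]
    - [0,0,0,0,0,0,-1]

```text
t: 8.2
tcp_pos: [0.6219, -0.3247, 0.0198]
tool_rot: [1.0, -0.0, 0.0, -0.0]
force: [0.2, 0.4, -0.7]
finger_gap: 0.505
gripper_force: 45.0
```

Request:
drive_tool:
  plan:
    - [0,0,0.008,0,0,0,-1]
    - [0,0,0.006,0,0,0,-1]
    - [0,0,0.003,0,0,0,-1]
    - [0,0,0,0,0,0,-1]

```text
t: 8.6
tcp_pos: [0.6216, -0.3248, 0.0048]
tool_rot: [1.0, -0.0, -0.0, -0.0]
force: [-2.1, 0.5, 4.7]
finger_gap: 0.505
gripper_force: 45.6
```

Request:
drive_tool:
  plan:
    - [0,0,0,0,0,0,1]
    - [0,0,0,0,0,0,1]
    - [0,0,0,0,0,0,1]
    - [0,0,0,0,0,0,1]
    - [0,0,-0.04,0,0,0,1]
    - [0,0,-0.04,0,0,0,1]
    - [0,0,-0.04,0,0,0,1]
    - [0,0,-0.04,0,0,0,1]
    - [-0.02,-0.043,0,0,0,0,1]
    - [-0.02,-0.043,0,0,0,0,1]

```text
t: 9.6
tcp_pos: [0.5828, -0.2397, 0.1654]
tool_rot: [1.0, -0.001, 0.002, 0.001]
force: [0.3, 1.2, -1.4]
finger_gap: 0.999
gripper_force: 0.0
```

Request:
drive_tool:
  plan:
    - [-0.02,-0.043,0,0,0,0,1]
    - [-0.02,-0.043,0,0,0,0,1]
    - [-0.02,-0.043,0,0,0,0,1]
    - [-0.02,-0.043,0,0,0,0,1]
    - [-0.02,-0.043,0,0,0,0,1]
    - [-0.02,-0.043,0,0,0,0,1]
    - [0,0,0,0,0,0,1]

```text
t: 10.3
tcp_pos: [0.4568, 0.024, 0.1631]
tool_rot: [1.0, 0.003, -0.003, -0.001]
force: [0.6, 0.1, 0.3]
finger_gap: 1.001
gripper_force: 0.0
```

```bash
cat > look.py <<'E'
from h import *
def dark(d):
    P=cloud(d);hsv=cv2.cvtColor(d["image"],cv2.COLOR_RGB2HSV);z=P[...,2]
    m=((hsv[...,2]<75)&(z>.03)&(z<.13)&(P[...,0]>.3)&(P[...,0]<.75)&(P[...,1]>-.42)&(P[...,1]<.45)).astype(np.uint8)
    n,l,st,c=cv2.connectedComponentsWithStats(m)
    return [(c[i],st[i],np.median(P[l==i],0)) for i in range(1,n) if st[i,4]>35]
if __name__=="__main__":
    print({k:manip.sense()[k] for k in("t","tcp_pos","finger_gap")})
    for n in("top","scene"):
        s=snap(n); 
        for c,st,p in dark(s):
            r=[]
            try:
                c0=c if n=="top" else c-[0,2.5]
                a,A=blob(s,box(c0,7),grey); r=[np.round(a,1),A[2:4],np.round(onz(s,*a,p[2].round(3)),4)]
            except Exception: pass
            print(n,np.round(c),st[2:],np.round(p,3),*r)
E
python3 look.py
```

```text
{'t': 10.3, 'tcp_pos': array([0.45681149, 0.02401591, 0.16310113]), 'finger_gap': 1.0006249716905842}
top [339. 144.] [ 25  15 280] [ 0.721 -0.047  0.056] [334.3 142.3] [6.  6.5] [ 0.732  -0.0319  0.056 ]
top [257. 161.] [ 5 26 63] [0.679 0.213 0.032] [251.5 159.6] [ 6.25 14.  ] [0.6835 0.2305 0.032 ]
top [329. 184.] [ 33  33 367] [ 0.598 -0.014  0.067] [323.2 182.5] [ 4. 14.] [0.6024 0.0035 0.067 ]
top [430. 176.] [14 13 56] [ 0.619 -0.322  0.069] [430.7 176.1] [9.75 9.5 ] [ 0.6206 -0.3256  0.069 ]
top [205. 191.] [14 14 68] [0.579 0.367 0.049] [203.5 190.2] [9.5  9.25] [0.583  0.3749 0.049 ]
top [258. 200.] [ 4 21 49] [0.554 0.208 0.032] [252.4 199.6] [ 6. 14.] [0.5554 0.2253 0.032 ]
top [261. 258.] [ 21  20 256] [0.373 0.193 0.05 ] [260.  258.6] [9.5  9.75] [0.3724 0.1962 0.05  ]
top [225. 261.] [15 14 76] [0.367 0.299 0.049] [223.3 260.7] [9.75 9.75] [0.3665 0.3074 0.049 ]
scene [292. 156.] [19 12 60] [ 0.403 -0.105  0.044]
scene [385. 173.] [ 22  20 258] [0.386 0.198 0.049] [386.1 170.5] [9.25 7.75] [0.3707 0.1978 0.049 ]
scene [420. 181.] [ 16  15 116] [0.379 0.308 0.048] [421.4 178. ] [8.75 7.75] [0.3644 0.3089 0.048 ]
scene [200. 191.] [15 18 94] [ 0.635 -0.321  0.066] [199.7 187.2] [9.5 8. ] [ 0.6178 -0.3252  0.066 ]
scene [299. 211.] [ 35  33 511] [ 0.6   -0.015  0.065] [297.8 204.1] [14.    7.25] [ 0.5817 -0.0232  0.065 ]
scene [375. 228.] [12 31 97] [0.57  0.211 0.032] [369.7 223.9] [ 7.5 14. ] [0.5623 0.194  0.032 ]
scene [274. 247.] [ 31  24 311] [ 0.73  -0.042  0.055] [274.9 238.2] [14.   4.5] [ 0.7023 -0.0502  0.055 ]
scene [430. 247.] [ 17  17 133] [0.595 0.371 0.048] [431.1 244.5] [9.25 9.25] [0.5815 0.3755 0.048 ]
scene [366. 264.] [ 15  40 109] [0.688 0.215 0.031] [361.3 259.8] [ 7. 14.] [0.6798 0.1992 0.031 ]
scene [456. 260.] [ 6 19 46] [0.611 0.447 0.064]
```

Request:
drive_tool:
  plan:
    - [-0.021,-0.043,0,0,0,0,1]
    - [-0.021,-0.043,0,0,0,0,1]
    - [-0.021,-0.043,0,0,0,0,1]
    - [-0.022,-0.044,0,0,0,0,1]
    - [0,0,0,0,0,0,1]
    - [0,0,0,0,0,0,1]

```text
t: 11.0
tcp_pos: [0.3783, 0.1926, 0.1636]
tool_rot: [1.0, 0.001, 0.001, 0.0]
force: [-0.5, -0.9, -1.4]
finger_gap: 1.0
gripper_force: 0.0
```

Request:
drive_tool:
  plan:
    - [0,0,0.04,0,0,0,1]
    - [0,0,0.04,0,0,0,1]
    - [0,0,0,0,0,0,1]
    - [0,0,0,0,0,0,1]
    - [0,0,0,0,0,0,1]

```text
t: 11.5
tcp_pos: [0.3791, 0.1917, 0.0848]
tool_rot: [1.0, -0.001, 0.002, -0.0]
force: [-0.6, 0.2, -0.7]
finger_gap: 0.999
gripper_force: 0.0
```

Request:
drive_tool:
  plan:
    - [-0.007,-0.005,0,0,0,0,1]
    - [0,0,0.04,0,0,0,1]
    - [0,0,0.035,0,0,0,1]
    - [0,0,0.024,0,0,0,1]
    - [0,0,0,0,0,0,1]
    - [0,0,0,0,0,0,1]

```text
t: 12.1
tcp_pos: [0.3702, 0.1976, -0.0145]
tool_rot: [1.0, 0.0, 0.001, -0.0]
force: [-0.4, -0.3, 1.2]
finger_gap: 1.002
gripper_force: 0.0
```

Request:
drive_tool:
  plan:
    - [0,0,0,0,0,0,-1]
    - [0,0,0,0,0,0,-1]
    - [0,0,0,0,0,0,-1]
    - [0,0,0,0,0,0,-1]
    - [0,0,0,0,0,0,-1]
  newtons: 50

```text
t: 12.6
tcp_pos: [0.371, 0.1976, -0.0135]
tool_rot: [1.0, 0.0, 0.002, -0.0]
force: [-0.8, -0.1, 8.0]
finger_gap: 0.764
gripper_force: 53.0
```

Request:
drive_tool:
  plan:
    - [0,0,-0.03,0,0,0,-1]
    - [0,0,-0.04,0,0,0,-1]
    - [0,0,-0.04,0,0,0,-1]
    - [0,0,-0.045,0,0,0,-1]
    - [0,0,0,0,0,0,-1]

```text
t: 13.1
tcp_pos: [0.3736, 0.1984, 0.1452]
tool_rot: [1.0, 0.0, 0.007, -0.002]
force: [1.6, -0.2, -1.9]
finger_gap: 0.756
gripper_force: 57.0
```

```bash
python3 - <<'E'
from h import *
x=manip.sense();print(x["tcp_pos"],x["finger_gap"])
for n,r in(("top",(262,155,298,191)),("scene",(330,212,368,262))):
    s=snap(n);P=cloud(s);x0,y0,x1,y1=r;Q=P[y0:y1,x0:x1]
    for lo,hi in((.055,.12),(.09,.12)):
        m=(Q[...,2]>lo)&(Q[...,2]<hi);v,u=np.nonzero(m)
        print(n,lo,m.sum(),u.mean()+x0,v.mean()+y0,Q[m].mean(0).round(4),"z",Q[m][:,2].max().round(4), "onz",onz(s,u.mean()+x0,v.mean()+y0,Q[m][:,2].mean()).round(4))
    cv2.imwrite(f"pics/sp_{n}.png",cv2.resize(s["image"][y0-4:y1+4,x0-4:x1+4],None,fx=10,fy=10,interpolation=cv2.INTER_NEAREST)[:,:,::-1])
a=cv2.imread("pics/sp_top.png");b=cv2.imread("pics/sp_scene.png");h=580
cv2.imwrite("pics/sp.png",np.hstack([cv2.resize(a,(390,390)),cv2.resize(b,(390,390))]))
E
```

```text
[0.3735572  0.19837393 0.14524433] 0.7561417004233337
top 0.055 27 277.7037037037037 173.77777777777777 [0.6264 0.1413 0.0862] z 0.1045 onz [0.6264 0.1413 0.0862]
top 0.09 15 277.1333333333333 172.53333333333333 [0.6278 0.1418 0.0982] z 0.1045 onz [0.6278 0.1418 0.0982]
scene 0.055 41 348.0243902439024 231.41463414634146 [0.6322 0.1434 0.0838] z 0.1026 onz [0.6322 0.1434 0.0838]
scene 0.09 17 348.52941176470586 228.88235294117646 [0.6309 0.1435 0.0971] z 0.1026 onz [0.6309 0.1435 0.0971]
```

View pics/sp.png

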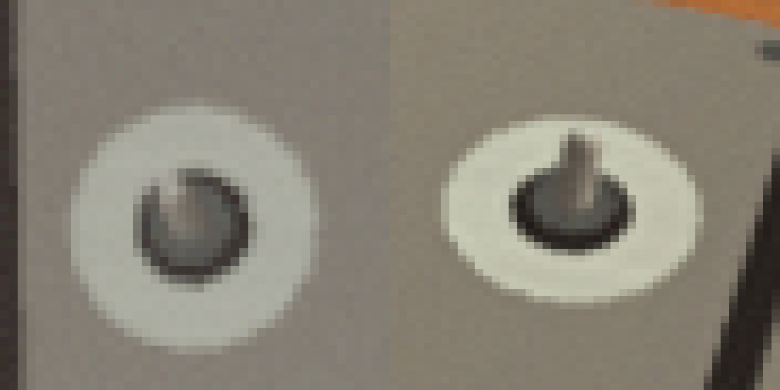

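Request:
drive_tool:
  plan:
    - [0.036,0.008,0,0,0,0,-1]
    - [0.036,0.008,0,0,0,0,-1]
    - [0.036,0.008,0,0,0,0,-1]
    - [0.036,0.008,0,0,0,0,-1]
    - [0.036,0.008,0,0,0,0,-1]
    - [0.036,0.008,0,0,0,0,-1]
    - [0.036,0.008,0,0,0,0,-1]
    - [0,0,0.02,0,0,0,-1]
    - [0,0,0,0,0,0,-1]
    - [0,0,0,0,0,0,-1]

```text
t: 14.2
tcp_pos: [0.619, 0.1412, 0.1168]
tool_rot: [1.0, -0.0, -0.004, 0.0]
force: [0.4, 0.2, -1.4]
finger_gap: 0.759
gripper_force: 56.9
```

Request:
drive_tool:
  plan:
    - [0.01,-0.001,0,0,0,0,-1]
    - [0,0,0,0,0,0,-1]
    - [0,0,0,0,0,0,-1]
    - [0,0,0,0,0,0,-1]

```text
t: 14.6
tcp_pos: [0.6319, 0.1424, 0.12]
tool_rot: [1.0, 0.0, 0.0, -0.0]
force: [-0.3, -0.2, -1.7]
finger_gap: 0.759
gripper_force: 56.9
```

```bash
python3 - <<'E'
from h import *
x=manip.sense();print(x["tcp_pos"],x["tool_rot"],x["force"])
s=snap("scene");cv2.imwrite("pics/f.png",cv2.resize(s["image"][150:270,270:430],None,fx=5,fy=5,interpolation=2)[:,:,::-1])
E
```

```text
[0.63186843 0.14244809 0.1199856 ] [ 9.99999962e-01  6.34095834e-05  2.69740235e-04 -1.07019299e-05] [-0.30332708 -0.18698561 -1.69319463]
```

View pics/f.png

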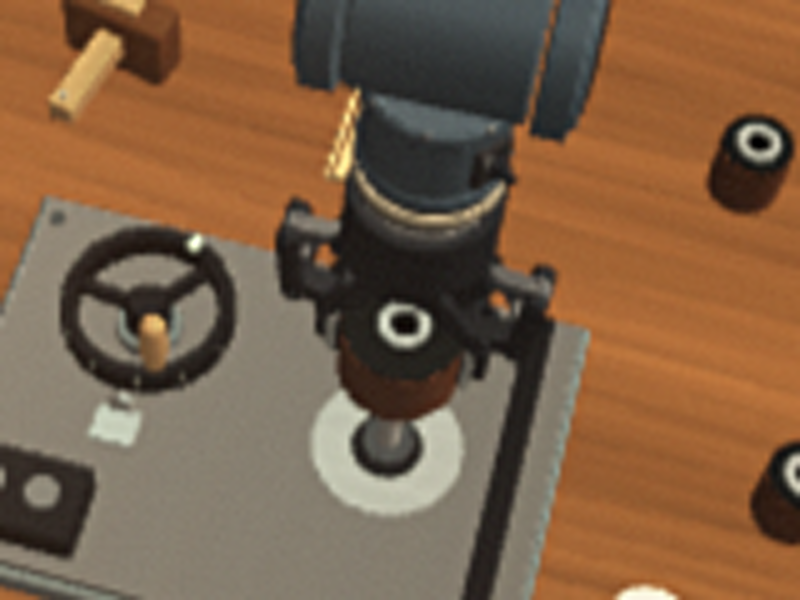

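```bash
python3 - <<'E'
from h import *
s=snap("scene");a,A=blob(s,box((350.5,214.5),6),grey);print(a,A,onz(s,*a,.1835),onz(s,350.3,214.4,.1835))
E
```

```text
[350.28506394 214.61235057] [  1.5    2.5   10.5    9.5  225.75] [0.63421603 0.14285078 0.1835    ] [0.63360222 0.1427218  0.1835    ]
```

Request:
drive_tool:
  plan:
    - [-0.004,0,0,0,0,0,-1]
    - [0,0,0.015,0,0,0,-1]
    - [0,0,0.01,0,0,0,-1]
    - [0,0,0.01,0,0,0,-1]
    - [0,0,0.01,0,0,0,-1]
    - [0,0,0,0,0,0,-1]

```text
t: 15.3
tcp_pos: [0.6267, 0.1421, 0.072]
tool_rot: [1.0, -0.0, -0.002, 0.0]
force: [-0.8, 0.1, -2.0]
finger_gap: 0.757
gripper_force: 56.8
```

Free and threaded. I'll go on down.

Request:
drive_tool:
  plan:
    - [0,0,0.012,0,0,0,-1]
    - [0,0,0.012,0,0,0,-1]
    - [0,0,0.01,0,0,0,-1]
    - [0,0,0.008,0,0,0,-1]
    - [0,0,0.004,0,0,0,-1]
    - [0,0,0,0,0,0,-1]
    - [0,0,0,0,0,0,-1]

```text
t: 16.0
tcp_pos: [0.6282, 0.1423, 0.0285]
tool_rot: [1.0, -0.0, 0.0, -0.0]
force: [-0.4, -0.0, -1.9]
finger_gap: 0.759
gripper_force: 56.9
```

Request:
drive_tool:
  plan:
    - [0,0,0.003,0,0,0,-1]
    - [0,0,0.001,0,0,0,-1]
    - [0,0,0,0,0,0,-1]

```text
t: 16.3
tcp_pos: [0.6287, 0.1423, 0.0275]
tool_rot: [1.0, -0.0, 0.001, 0.0]
force: [-3.9, -1.1, 12.9]
finger_gap: 0.758
gripper_force: 58.2
```

Request:
drive_tool:
  plan:
    - [0,0,0,0,0,0,1]
    - [0,0,0,0,0,0,1]
    - [0,0,0,0,0,0,1]
    - [0,0,0,0,0,0,1]
    - [0,0,-0.04,0,0,0,1]
    - [0,0,-0.04,0,0,0,1]
    - [0,0,-0.04,0,0,0,1]
    - [0,0,-0.04,0,0,0,1]
    - [0,0,0,0,0,0,1]

```text
t: 17.2
tcp_pos: [0.6324, 0.1426, 0.191]
tool_rot: [1.0, -0.0, 0.007, -0.0]
force: [-0.4, 0.2, 0.0]
finger_gap: 0.999
gripper_force: 0.0
```

Request:
drive_tool:
  plan:
    - [-0.009,-0.044,0,0,0,0,1]
    - [-0.009,-0.044,0,0,0,0,1]
    - [-0.009,-0.044,0,0,0,0,1]
    - [-0.009,-0.044,0,0,0,0,1]
    - [-0.009,-0.044,0,0,0,0,1]
    - [0,0,0,0,0,-8.5,1]
    - [0,0,0,0,0,-8.5,1]
    - [0,0,0,0,0,-8.5,1]
    - [0,0,0,0,0,-8.5,1]
    - [0,0,0,0,0,-8.5,1]

```text
t: 18.2
tcp_pos: [0.5823, 0.3621, 0.1828]
tool_rot: [0.931, 0.365, -0.001, 0.0]
force: [0.3, 0.2, 0.4]
finger_gap: 0.999
gripper_force: 0.0
```

Request:
drive_tool:
  plan:
    - [0,0,0,0,0,-8.5,1]
    - [0,0,0,0,0,-8.5,1]
    - [0,0,0,0,0,-8.5,1]
    - [0,0,0,0,0,-8.5,1]
    - [0,0,0,0,0,-8.5,1]
    - [0,0,0,0,0,-5,1]
    - [0,0,0,0,0,0,1]
    - [0,0,0,0,0,0,1]
    - [0,0,0,0,0,0,1]

```text
t: 19.1
tcp_pos: [0.5828, 0.3622, 0.1838]
tool_rot: [0.708, 0.707, -0.0, -0.0]
force: [0.1, -0.8, -0.5]
finger_gap: 1.0
gripper_force: 0.0
```

```bash
python3 look.py | awk '{print}' | grep -v "0.03[12]\]" ; python3 -c "
from h import *
print(manip.sense()['tool_rot'])"
```

```text
{'t': 19.1, 'tcp_pos': array([0.58276734, 0.36217129, 0.18384399]), 'finger_gap': 0.9998024214584692}
top [339. 145.] [ 25  15 274] [ 0.72  -0.047  0.056] [334.3 142.4] [6.  6.5] [ 0.7318 -0.0319  0.056 ]
top [278. 173.] [ 21  21 257] [0.627 0.139 0.091] [277.4 172. ] [9.75 9.5 ] [0.6308 0.1418 0.091 ]
top [330. 184.] [ 33  33 362] [ 0.598 -0.014  0.066] [323.2 182.5] [ 4. 14.] [0.6027 0.0035 0.066 ]
top [430. 176.] [14 13 55] [ 0.621 -0.322  0.069] [430.7 176.1] [9.75 9.5 ] [ 0.6206 -0.3256  0.069 ]
top [258. 196.] [ 4 29 69] [0.567 0.208 0.033] [252.3 195.5] [ 5.75 14.  ] [0.5681 0.2257 0.033 ]
top [205. 191.] [15 14 72] [0.579 0.368 0.05 ] [203.5 190.2] [9.5  9.25] [0.5829 0.3746 0.05  ]
top [225. 261.] [15 14 77] [0.369 0.298 0.049] [223.3 260.7] [9.75 9.75] [0.3665 0.3074 0.049 ]
scene [292. 156.] [18 12 56] [ 0.404 -0.104  0.043]
scene [420. 181.] [ 16  16 118] [0.38  0.307 0.048] [421.4 178. ] [9.   7.75] [0.3643 0.309  0.048 ]
scene [200. 191.] [15 17 88] [ 0.634 -0.32   0.068] [199.7 187.3] [9.5  8.25] [ 0.619  -0.3241  0.068 ]
scene [299. 211.] [ 35  33 495] [ 0.6   -0.015  0.065] [297.8 204.1] [14.   7.5] [ 0.5819 -0.0232  0.065 ]
scene [347. 233.] [ 23  27 400] [0.645 0.143 0.09 ] [348.3 229.5] [10.5  9.5] [0.6292 0.1429 0.09  ]
scene [274. 247.] [ 31  21 301] [ 0.73  -0.043  0.055] [274.9 238.2] [14.   4.5] [ 0.7024 -0.0502  0.055 ]
scene [430. 247.] [ 17  17 134] [0.595 0.372 0.048] [431.1 244.5] [9.25 9.25] [0.5815 0.3755 0.048 ]
scene [456. 260.] [ 6 19 45] [0.611 0.447 0.062]
[ 7.07462984e-01  7.06750377e-01 -1.63839934e-04 -6.05727012e-05]
```

Request:
drive_tool:
  plan:
    - [0.012,0,0.03,0,0,0,1]
    - [0,0,0.045,0,0,0,1]
    - [0,0,0.045,0,0,0,1]
    - [0,0,0.045,0,0,0,1]
    - [0,0,0.032,0,0,0,1]
    - [0,0,0,0,0,0,1]
    - [0,0,0,0,0,0,1]

```text
t: 19.9
tcp_pos: [0.5832, 0.3743, -0.0126]
tool_rot: [0.707, 0.707, -0.0, -0.0]
force: [-0.0, 0.1, 0.2]
finger_gap: 1.0
gripper_force: 0.0
```

Request:
drive_tool:
  plan:
    - [0,0,0,0,0,0,-1]
    - [0,0,0,0,0,0,-1]
    - [0,0,0,0,0,0,-1]
    - [0,0,0,0,0,0,-1]
    - [0,0,0,0,0,0,-1]
    - [0,0,0,0,0,0,-1]
  newtons: 40

```text
t: 20.5
tcp_pos: [0.5843, 0.375, -0.0102]
tool_rot: [0.707, 0.707, 0.002, 0.001]
force: [-0.1, 0.4, 7.0]
finger_gap: 0.51
gripper_force: 41.6
```

Request:
drive_tool:
  plan:
    - [0,0,-0.03,0,0,0,-1]
    - [0,0,-0.045,0,0,0,-1]
    - [0,0,-0.045,0,0,0,-1]
    - [0,0,-0.045,0,0,0,-1]
    - [0,0,0,0,0,8.5,-1]
    - [0,0,0,0,0,8.5,-1]
    - [0,0,0,0,0,8.5,-1]
    - [0,0,0,0,0,8.5,-1]
    - [0,0,0,0,0,8.5,-1]
    - [0,0,0,0,0,8.5,-1]

```text
t: 21.5
tcp_pos: [0.5826, 0.3741, 0.1527]
tool_rot: [0.944, 0.331, -0.0, 0.0]
force: [0.5, -0.6, -2.4]
finger_gap: 0.506
gripper_force: 41.1
```

Request:
drive_tool:
  plan:
    - [0,0,0,0,0,8.5,-1]
    - [0,0,0,0,0,8.5,-1]
    - [0,0,0,0,0,8.5,-1]
    - [0,0,0,0,0,8.5,-1]
    - [0,0,0,0,0,5,-1]
    - [0,0,0,0,0,0,-1]
    - [0,0,0,0,0,0,-1]

```text
t: 22.2
tcp_pos: [0.5828, 0.3742, 0.1526]
tool_rot: [1.0, 0.001, -0.0, 0.0]
force: [0.8, -0.1, -0.3]
finger_gap: 0.504
gripper_force: 41.1
```

Request:
drive_tool:
  plan:
    - [-0.002,0.045,0,0,0,0,-1]
    - [-0.002,0.045,0,0,0,0,-1]
    - [-0.002,0.045,0,0,0,0,-1]
    - [-0.002,0.045,0,0,0,0,-1]
    - [-0.002,0.045,0,0,0,0,-1]
    - [-0.002,0.045,0,0,0,0,-1]
    - [-0.002,0.045,0,0,0,0,-1]
    - [-0.002,0.045,0,0,0,0,-1]
    - [-0.002,0.045,0,0,0,0,-1]
    - [-0.002,0.045,0,0,0,0,-1]

```text
t: 23.2
tcp_pos: [0.5627, -0.0776, 0.1528]
tool_rot: [1.0, 0.001, 0.0, 0.0]
force: [0.0, 0.3, -1.3]
finger_gap: 0.505
gripper_force: 41.2
```

Request:
drive_tool:
  plan:
    - [-0.002,0.045,0,0,0,0,-1]
    - [-0.002,0.045,0,0,0,0,-1]
    - [-0.002,0.045,0,0,0,0,-1]
    - [0,0.045,0,0,0,0,-1]
    - [0,0.04,0,0,0,0,-1]
    - [0,0,0,0,0,0,-1]
    - [0,0,0,0,0,0,-1]
    - [0,0,0,0,0,0,-1]

```text
t: 24.0
tcp_pos: [0.5564, -0.2944, 0.1522]
tool_rot: [1.0, 0.001, -0.0, -0.001]
force: [0.7, 0.6, -1.4]
finger_gap: 0.505
gripper_force: 41.4
```

Request:
drive_tool:
  plan:
    - [0.0015,0.012,0.03,0,0,0,-1]
    - [0,0,0.04,0,0,0,-1]
    - [0,0,0.025,0,0,0,-1]
    - [0,0,0.01,0,0,0,-1]
    - [0,0,0.01,0,0,0,-1]
    - [0,0,0.01,0,0,0,-1]
    - [0,0,0.005,0,0,0,-1]
    - [0,0,0,0,0,0,-1]

```text
t: 24.8
tcp_pos: [0.5586, -0.3079, 0.0224]
tool_rot: [1.0, -0.0, 0.0, 0.0]
force: [-1.5, -1.1, -1.7]
finger_gap: 0.506
gripper_force: 41.3
```

Request:
drive_tool:
  plan:
    - [0,0,0.008,0,0,0,-1]
    - [0,0,0.005,0,0,0,-1]
    - [0,0,0.003,0,0,0,-1]
    - [0,0,0,0,0,0,-1]

```text
t: 25.2
tcp_pos: [0.5586, -0.308, 0.0078]
tool_rot: [1.0, -0.0, 0.0, 0.0]
force: [-3.9, 0.9, 8.3]
finger_gap: 0.502
gripper_force: 42.3
```

Request:
drive_tool:
  plan:
    - [0,0,0,0,0,0,1]
    - [0,0,0,0,0,0,1]
    - [0,0,0,0,0,0,1]
    - [0,0,0,0,0,0,1]
    - [0,0,-0.04,0,0,0,1]
    - [0,0,-0.04,0,0,0,1]
    - [0,0,-0.04,0,0,0,1]
    - [0,0,-0.04,0,0,0,1]
    - [-0.014,-0.044,0,0,0,0,1]
    - [-0.014,-0.044,0,0,0,0,1]

```text
t: 26.2
tcp_pos: [0.5314, -0.2204, 0.1681]
tool_rot: [1.0, -0.001, 0.002, 0.001]
force: [-0.6, 0.9, -1.0]
finger_gap: 1.0
gripper_force: 0.0
```

Request:
drive_tool:
  plan:
    - [-0.014,-0.044,0,0,0,0,1]
    - [-0.014,-0.044,0,0,0,0,1]
    - [-0.014,-0.044,0,0,0,0,1]
    - [-0.014,-0.044,0,0,0,0,1]
    - [-0.014,-0.044,0,0,0,0,1]
    - [-0.014,-0.044,0,0,0,0,1]
    - [-0.014,-0.044,0,0,0,0,1]
    - [-0.014,-0.044,0,0,0,0,1]
    - [0,0,0,0,0,0,1]
    - [0,0,0,0,0,0,1]

```text
t: 27.2
tcp_pos: [0.4182, 0.1333, 0.1665]
tool_rot: [1.0, 0.002, 0.0, 0.0]
force: [0.6, -0.0, 0.3]
finger_gap: 1.0
gripper_force: 0.0
```

```bash
python3 look.py | grep -v "0.03[1234]\]"
```

```text
{'t': 27.2, 'tcp_pos': array([0.41816237, 0.13329772, 0.16650918]), 'finger_gap': 1.0001807020964741}
top [339. 145.] [ 25  15 277] [ 0.721 -0.047  0.056] [334.3 142.3] [6.  6.5] [ 0.7319 -0.0319  0.056 ]
top [278. 173.] [ 21  21 258] [0.627 0.14  0.091] [277.4 172.1] [9.75 9.5 ] [0.6307 0.1418 0.091 ]
top [329. 184.] [ 33  33 371] [ 0.598 -0.014  0.066] [323.2 182.5] [ 4. 14.] [0.6026 0.0035 0.066 ]
top [430. 176.] [14 13 59] [ 0.62  -0.322  0.068] [430.8 176.1] [9.75 9.5 ] [ 0.6208 -0.326   0.068 ]
top [425. 196.] [14 13 59] [ 0.559 -0.302  0.069] [426.  195.7] [9.25 9.5 ] [ 0.5599 -0.3088  0.069 ]
scene [292. 155.] [19 12 60] [ 0.402 -0.108  0.043]
scene [213. 177.] [14 18 94] [ 0.574 -0.303  0.066] [213.5 172.9] [9.   7.75] [ 0.5568 -0.3083  0.066 ]
scene [420. 181.] [ 16  15 117] [0.38  0.307 0.048] [421.4 178. ] [8.75 7.75] [0.3644 0.3089 0.048 ]
scene [200. 191.] [15 18 98] [ 0.634 -0.32   0.067] [199.7 187.3] [9.5  8.25] [ 0.6184 -0.3247  0.067 ]
scene [299. 211.] [ 35  33 506] [ 0.6   -0.014  0.064] [297.8 204.1] [14.    7.25] [ 0.5812 -0.0233  0.064 ]
scene [347. 233.] [ 23  27 408] [0.645 0.143 0.09 ] [348.3 229.5] [10.5   9.25] [0.6293 0.1429 0.09  ]
scene [274. 247.] [ 31  23 315] [ 0.731 -0.043  0.056] [275.  238.2] [14.   4.5] [ 0.7027 -0.0498  0.056 ]
scene [456. 260.] [ 6 20 47] [0.611 0.447 0.062]
```

Request:
drive_tool:
  plan:
    - [-0.013,-0.044,0,0,0,0,1]
    - [-0.013,-0.044,0,0,0,0,1]
    - [-0.013,-0.044,0,0,0,0,1]
    - [-0.013,-0.043,0,0,0,0,1]
    - [0,0,0.04,0,0,0,1]
    - [0,0,0.04,0,0,0,1]
    - [0,0,0,0,0,0,1]
    - [0,0,0,0,0,0,1]
    - [0,0,0,0,0,0,1]

```text
t: 28.2
tcp_pos: [0.3684, 0.3071, 0.0879]
tool_rot: [1.0, -0.001, 0.001, -0.001]
force: [-0.9, -0.9, 0.1]
finger_gap: 0.999
gripper_force: 0.0
```

Request:
drive_tool:
  plan:
    - [-0.003,-0.001,0.03,0,0,0,1]
    - [0,0,0.04,0,0,0,1]
    - [0,0,0.031,0,0,0,1]
    - [0,0,0,0,0,0,1]
    - [0,0,0,0,0,0,1]

```text
t: 28.7
tcp_pos: [0.3648, 0.3085, -0.0132]
tool_rot: [1.0, -0.001, 0.001, -0.0]
force: [0.2, 1.1, -0.8]
finger_gap: 1.001
gripper_force: 0.0
```

Request:
drive_tool:
  plan:
    - [0,0,0,0,0,0,-1]
    - [0,0,0,0,0,0,-1]
    - [0,0,0,0,0,0,-1]
    - [0,0,0,0,0,0,-1]
    - [0,0,0,0,0,0,-1]
    - [0,0,0,0,0,0,-1]

```text
t: 29.3
tcp_pos: [0.3645, 0.3088, -0.0128]
tool_rot: [1.0, -0.0, 0.001, -0.001]
force: [-0.3, -2.1, 9.7]
finger_gap: 0.524
gripper_force: 39.5
```

Request:
drive_tool:
  plan:
    - [0,0,-0.03,0,0,0,-1]
    - [0,0,-0.045,0,0,0,-1]
    - [0,0,-0.045,0,0,0,-1]
    - [0,0,-0.045,0,0,0,-1]
    - [0.01,0.044,0,0,0,0,-1]
    - [0.01,0.044,0,0,0,0,-1]
    - [0.01,0.044,0,0,0,0,-1]
    - [0.01,0.044,0,0,0,0,-1]
    - [0.01,0.044,0,0,0,0,-1]
    - [0.01,0.044,0,0,0,0,-1]

```text
t: 30.3
tcp_pos: [0.4233, 0.0427, 0.1511]
tool_rot: [1.0, -0.0, 0.001, 0.0]
force: [1.7, -0.0, -1.5]
finger_gap: 0.522
gripper_force: 41.4
```

Request:
drive_tool:
  plan:
    - [0.01,0.044,0,0,0,0,-1]
    - [0.01,0.044,0,0,0,0,-1]
    - [0.01,0.044,0,0,0,0,-1]
    - [0.01,0.044,0,0,0,0,-1]
    - [0.01,0.044,0,0,0,0,-1]
    - [0.01,0.044,0,0,0,0,-1]
    - [0.01,0.044,0,0,0,0,-1]
    - [0,0,0,0,0,0,-1]
    - [0,0,0,0,0,0,-1]
    - [0,0,0,0,0,0,-1]

```text
t: 31.3
tcp_pos: [0.4923, -0.2621, 0.1503]
tool_rot: [1.0, 0.0, -0.001, -0.001]
force: [-0.7, 0.5, -0.7]
finger_gap: 0.522
gripper_force: 41.4
```

Request:
drive_tool:
  plan:
    - [0.002,0.029,0,0,0,0,-1]
    - [0,0,0.04,0,0,0,-1]
    - [0,0,0.03,0,0,0,-1]
    - [0,0,0,0,0,0,-1]
    - [0,0,0,0,0,0,-1]

```text
t: 31.8
tcp_pos: [0.4951, -0.2911, 0.0806]
tool_rot: [1.0, 0.001, -0.001, -0.001]
force: [1.0, 0.6, 0.1]
finger_gap: 0.522
gripper_force: 41.5
```

Request:
drive_tool:
  plan:
    - [0,0,0.018,0,0,0,-1]
    - [0,0,0.01,0,0,0,-1]
    - [0,0,0.01,0,0,0,-1]
    - [0,0,0.01,0,0,0,-1]
    - [0,0,0.01,0,0,0,-1]
    - [0,0,0,0,0,0,-1]

```text
t: 32.4
tcp_pos: [0.494, -0.2919, 0.0209]
tool_rot: [1.0, -0.0, -0.001, -0.001]
force: [-3.5, -0.3, -3.4]
finger_gap: 0.522
gripper_force: 41.4
```

Request:
drive_tool:
  plan:
    - [0,0,0.008,0,0,0,-1]
    - [0,0,0.006,0,0,0,-1]
    - [0,0,0.004,0,0,0,-1]
    - [0,0,0,0,0,0,-1]

```text
t: 32.8
tcp_pos: [0.4938, -0.2923, 0.0053]
tool_rot: [1.0, 0.0, -0.001, -0.001]
force: [-6.8, 0.1, 8.4]
finger_gap: 0.522
gripper_force: 42.1
```

Request:
drive_tool:
  plan:
    - [0,0,0,0,0,0,1]
    - [0,0,0,0,0,0,1]
    - [0,0,0,0,0,0,1]
    - [0,0,0,0,0,0,1]
    - [0,0,-0.04,0,0,0,1]
    - [0,0,-0.04,0,0,0,1]
    - [0,0,-0.04,0,0,0,1]
    - [0,0,-0.04,0,0,0,1]
    - [0,0,0,0,0,0,1]

```text
t: 33.7
tcp_pos: [0.4989, -0.2955, 0.1703]
tool_rot: [1.0, 0.0, 0.005, 0.004]
force: [0.9, -0.3, -0.2]
finger_gap: 1.0
gripper_force: 0.0
```

Request:
drive_tool:
  plan:
    - [0.02,-0.043,0,0,0,0,1]
    - [0.02,-0.043,0,0,0,0,1]
    - [0.02,-0.043,0,0,0,0,1]
    - [0.02,-0.043,0,0,0,0,1]
    - [0.02,-0.043,0,0,0,0,1]
    - [0.02,-0.043,0,0,0,0,1]
    - [0.02,-0.04,0,0,0,0,1]
    - [0,0,0,0,0,0,1]
    - [0,0,0,0,0,0,1]
    - [0,0,0,0,0,0,1]

```text
t: 34.7
tcp_pos: [0.6346, 0.0045, 0.1636]
tool_rot: [1.0, -0.0, -0.001, 0.0]
force: [0.1, -0.0, 0.2]
finger_gap: 1.002
gripper_force: 0.0
```

```bash
python3 look.py | grep -v "0.03[1234]\]"
```

```text
{'t': 34.7, 'tcp_pos': array([0.63459134, 0.00453919, 0.16358589]), 'finger_gap': 1.0016188863322457}
top [276. 172.] [ 17  21 197] [0.631 0.147 0.091] [277.2 172. ] [9.  9.5] [0.6308 0.1423 0.091 ]
top [430. 176.] [14 13 57] [ 0.618 -0.321  0.069] [430.8 176.1] [9.75 9.5 ] [ 0.6205 -0.3257  0.069 ]
top [425. 196.] [14 13 59] [ 0.559 -0.302  0.07 ] [425.9 195.7] [9.5  9.75] [ 0.5599 -0.3084  0.07  ]
top [421. 217.] [14 14 59] [ 0.495 -0.29   0.068] [421.6 216.5] [10. 10.] [ 0.4966 -0.2934  0.068 ]
scene [226. 163.] [13 18 94] [ 0.512 -0.289  0.067] [226.7 158.6] [9.25 8.  ] [ 0.4941 -0.2921  0.067 ]
scene [213. 177.] [14 19 94] [ 0.575 -0.303  0.066] [213.5 172.9] [9.   7.75] [ 0.5568 -0.3084  0.066 ]
scene [200. 191.] [15 18 93] [ 0.636 -0.32   0.066] [199.7 187.3] [9.5  8.25] [ 0.6179 -0.3252  0.066 ]
scene [299. 211.] [ 35  33 507] [ 0.6   -0.015  0.065] [297.8 204.1] [14.    7.25] [ 0.5817 -0.0231  0.065 ]
scene [347. 233.] [ 23  27 408] [0.645 0.143 0.09 ] [348.3 229.5] [10.5   9.25] [0.6293 0.1428 0.09  ]
scene [274. 247.] [ 31  24 312] [ 0.73  -0.043  0.056] [275.  238.2] [14.   4.5] [ 0.7027 -0.0498  0.056 ]
scene [456. 260.] [ 6 19 49] [0.612 0.447 0.062]
```

Request:
drive_tool:
  plan:
    - [0.0035,-0.001,0.03,0,0,0,1]
    - [0,0,0.04,0,0,0,1]
    - [0,0,0.036,0,0,0,1]
    - [0,0,0,0,0,0,1]
    - [0,0,0,0,0,0,1]

```text
t: 35.3
tcp_pos: [0.6386, 0.0051, 0.0584]
tool_rot: [1.0, -0.001, -0.001, -0.0]
force: [0.9, 0.6, 1.1]
finger_gap: 0.997
gripper_force: 0.0
```

Request:
drive_tool:
  plan:
    - [0,0,0,0,0,0,-1]
    - [0,0,0,0,0,0,-1]
    - [0,0,0,0,0,0,-1]
    - [0,0,0,0,0,0,-1]
    - [0,0,0,0,0,0,-1]
    - [0,0,0,0,0,0,-1]
    - [0,0,0,0,0,0,-1]
    - [0,0,0,0,0,0,-1]
  newtons: 30

```text
t: 36.1
tcp_pos: [0.6394, 0.0058, 0.0595]
tool_rot: [1.0, 0.0, 0.001, 0.0]
force: [-2.2, -0.6, 5.6]
finger_gap: 0.186
gripper_force: 29.6
```

```bash
python3 - <<'E'
from h import *
x=manip.sense();print(x["tcp_pos"],x["force"],x["finger_gap"])
s=snap("scene");a,A=blob(s,box((309,198),5),lambda h,s,v:(s<70)&(v>140));print(a,A,onz(s,*a,.067))
cv2.imwrite("pics/g.png",cv2.resize(s["image"][150:270,240:400],None,fx=5,fy=5,interpolation=2)[:,:,::-1])
E
```

```text
[0.63936788 0.00582238 0.05946314] [-2.24056396 -0.64846595  5.57568847] 0.18563029482185342Traceback (most recent call last):
  File "<stdin>", line 3, in <module>
  File "h.py", line 19, in blob
    n,l,st,c=cv2.connectedComponentsWithStats(m); i=1+np.argmax(st[1:,4])
                                                      ~~~~~~~~~^^^^^^^^^^
    return _wrapfunc(a, 'argmax', axis=axis, out=out, **kwds)
    return bound(*args, **kwds)
ValueError: attempt to get argmax of an empty sequence
```

```bash
python3 -c "
import numpy as np
a=np.radians(26-np.arange(0,161,16));p=.043*np.c_[np.cos(a),-np.sin(a)]
print(np.diff(p,axis=0).round(4).tolist())"
```

```text
[[0.0037, 0.0114], [0.0004, 0.012], [-0.0029, 0.0116], [-0.006, 0.0104], [-0.0086, 0.0083], [-0.0106, 0.0056], [-0.0117, 0.0025], [-0.0119, -0.0008], [-0.0112, -0.0041], [-0.0097, -0.007]]
```

Request:
drive_tool:
  plan:
    - [0.0037,0.0114,0,0,0,0,-1]
    - [0.0004,0.012,0,0,0,0,-1]
    - [-0.0029,0.0116,0,0,0,0,-1]
    - [0,0,0,0,0,0,-1]
    - [0,0,0,0,0,0,-1]

```text
t: 36.65
tcp_pos: [0.6413, -0.0292, 0.0595]
tool_rot: [1.0, -0.0, 0.001, 0.0]
force: [-0.2, -0.2, 4.7]
finger_gap: 0.188
gripper_force: 29.6
```

Request:
drive_tool:
  plan:
    - [-0.006,0.0104,0,0,0,0,-1]
    - [-0.0086,0.0083,0,0,0,0,-1]
    - [-0.0106,0.0056,0,0,0,0,-1]
    - [0,0,0,0,0,0,-1]
    - [-0.0117,0.0025,0,0,0,0,-1]
    - [-0.0119,-0.0008,0,0,0,0,-1]
    - [-0.0112,-0.0041,0,0,0,0,-1]
    - [0,0,0,0,0,0,-1]
    - [0,0,0,0,0,0,-1]

```text
t: 37.55
tcp_pos: [0.5806, -0.0516, 0.0594]
tool_rot: [1.0, 0.0, 0.0, 0.001]
force: [-1.6, -3.3, 7.4]
finger_gap: 0.182
gripper_force: 30.5
```

Request:
drive_tool:
  plan:
    - [-0.005,-0.0033,0,0,0,0,-1]
    - [-0.0052,-0.0039,0,0,0,0,-1]
    - [0,0,0,0,0,0,-1]
    - [0,0,0,0,0,0,-1]

```text
t: 37.95
tcp_pos: [0.5709, -0.0444, 0.0594]
tool_rot: [1.0, 0.0, 0.001, 0.001]
force: [-0.7, -2.1, 6.7]
finger_gap: 0.181
gripper_force: 30.5
```

Request:
drive_tool:
  plan:
    - [0,0,0,0,0,0,1]
    - [0,0,0,0,0,0,1]
    - [0,0,0,0,0,0,1]
    - [0,0,0,0,0,0,1]
    - [0,0,0,0,0,0,1]
    - [0,0,-0.04,0,0,0,1]
    - [0,0,-0.04,0,0,0,1]
    - [0,0,-0.04,0,0,0,1]
    - [-0.04,0,0,0,0,0,1]
    - [-0.04,0,0,0,0,0,1]

```text
t: 38.95
tcp_pos: [0.4908, -0.0438, 0.1799]
tool_rot: [1.0, 0.0, 0.002, 0.001]
force: [-0.5, -1.1, -0.6]
finger_gap: 1.003
gripper_force: 0.0
```

Request:
drive_tool:
  plan:
    - [-0.03,0,0,0,0,0,1]
    - [-0.03,0,0,0,0,0,1]
    - [-0.02,0.04,0,0,0,0,1]
    - [0,0.04,0,0,0,0,1]
    - [0,0.04,0,0,0,0,1]
    - [0,0,0,0,0,0,1]

```text
t: 39.55
tcp_pos: [0.4115, -0.1685, 0.179]
tool_rot: [1.0, -0.003, 0.002, 0.002]
force: [0.1, -0.5, -0.4]
finger_gap: 0.998
gripper_force: 0.0
```

```bash
python3 look.py | grep -v "0.03[1234]\]"; python3 - <<'E'
from h import *
t=snap("top");s=snap("scene")
T=cv2.resize(t["image"][154:206,303:355],(390,390),interpolation=2);S=cv2.resize(s["image"][186:246,270:330],(390,390),interpolation=2)
cv2.imwrite("pics/w.png",np.hstack([T,S])[:,:,::-1])
E
```

```text
{'t': 39.55, 'tcp_pos': array([ 0.41146915, -0.16852806,  0.17899861]), 'finger_gap': 0.9975349885930557}
top [339. 144.] [ 25  15 276] [ 0.721 -0.047  0.056] [334.3 142.3] [6.  6.5] [ 0.7319 -0.0319  0.056 ]
top [278. 172.] [ 21  21 252] [0.628 0.139 0.098] [277.2 171.6] [9.5  9.75] [0.6306 0.1417 0.098 ]
top [328. 183.] [ 33  33 357] [ 0.598 -0.014  0.066] [324.1 179.1] [9. 9.] [0.6133 0.0008 0.066 ]
top [430. 177.] [14 14 61] [ 0.618 -0.321  0.069] [430.8 176.1] [9.75 9.5 ] [ 0.6206 -0.3257  0.069 ]
top [425. 196.] [14 13 60] [ 0.56  -0.302  0.07 ] [426.  195.7] [9.25 9.5 ] [ 0.5597 -0.3085  0.07  ]
top [421. 216.] [15 15 62] [ 0.496 -0.291  0.069] [421.6 216.5] [9.75 9.75] [ 0.4965 -0.2932  0.069 ]
scene [291. 156.] [19 12 61] [ 0.401 -0.11   0.043]
scene [226. 163.] [13 18 97] [ 0.512 -0.288  0.065] [226.7 158.5] [9.25 8.  ] [ 0.4928 -0.2931  0.065 ]
scene [213. 178.] [14 18 92] [ 0.575 -0.303  0.066] [213.5 172.9] [9.   7.75] [ 0.5568 -0.3084  0.066 ]
scene [200. 191.] [15 18 98] [ 0.634 -0.321  0.067] [199.7 187.3] [9.5  8.25] [ 0.6184 -0.3247  0.067 ]
scene [300. 211.] [ 35  33 532] [ 0.601 -0.012  0.064] [301.5 204.3] [9.75 9.5 ] [ 0.5785 -0.0128  0.064 ]
scene [347. 232.] [ 23  27 412] [0.645 0.143 0.097] [348.4 228.3] [10.25  9.5 ] [0.6291 0.1427 0.097 ]
scene [274. 247.] [ 31  24 316] [ 0.73  -0.043  0.056] [275.  238.2] [14.   4.5] [ 0.7026 -0.0497  0.056 ]
scene [456. 260.] [ 6 18 48] [0.611 0.447 0.063]
```

View pics/w.png

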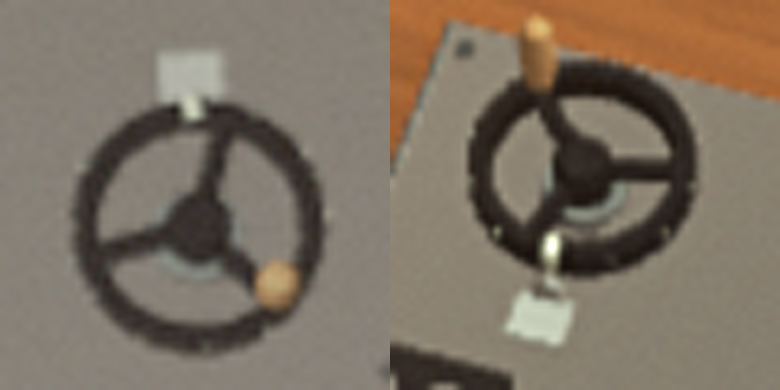

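The long mark stands at the pointer in both views (crop (190,108) in top and (552,243) in scene). I'll check the angle numerically.

```bash
python3 - <<'E'
from h import *
t=snap("top");s=snap("scene");t0=dict(np.load("top0.npz"));s0=dict(np.load("scene0.npz"))
f=lambda h,s,v:(s<70)&(v>140)
# bar on rim top: brightest px between rim and plate; plate via initial pictures
a,A=blob(t,(324,165,333,171),lambda h,s,v:(s<90)&(v>150)); b,B=blob(s,(350-55,221,303,228),lambda h,s,v:(s<90)&(v>150))
print(a,A,b,B); X,e=tri(t,a,s,b); print(X,e,onz(t,*a,.067),onz(s,*b,.067))
c=np.array([.6,-.0138])
for p in (X[:2],onz(t,*a,.067)[:2],onz(s,*b,.067)[:2],np.array([.6682,-.0109])): print(np.degrees(np.arctan2(*(p-c)[::-1])))
# table axis: edges of the grey table in top view
im=t0["image"];P=cloud(t0);hsv=cv2.cvtColor(im,cv2.COLOR_RGB2HSV)
m=((hsv[...,1]<70)&(P[...,0]>.45)&(P[...,0]<.8)&(P[...,1]>-.15)&(P[...,1]<.28)&(P[...,2]<.045)).astype(np.uint8)
m=cv2.morphologyEx(m,cv2.MORPH_OPEN,np.ones((3,3)));k,l,st,_=cv2.connectedComponentsWithStats(m);i=1+np.argmax(st[1:,4])
v,u=np.nonzero(l==i);W=np.array([onz(t0,x,y,.03)[:2] for x,y in zip(u,v)],np.float32);r=cv2.minAreaRect(W);print(r)
q=cv2.boxPoints(r);o=r[0];ang=np.radians(r[2]);print(c-np.array(o))
E
```

```text
[327.89757889 166.39748821] [ 0.    0.    9.    4.75 99.25] [295.06118619 223.31043544] [ 0.    0.75  1.25  4.5  18.  ]
[ 0.65021168 -0.00905993  0.07580863] 0.003898692536508961 [ 0.65270055 -0.01107355  0.067     ] [ 0.64549471 -0.00906945  0.067     ]
5.39283391857592
2.961544006246761
5.936295725788603
2.4348639985697655
((0.639236569404602, 0.06743548810482025), (0.24764065444469452, 0.34635722637176514), 2.060176134109497)
[-0.03923657 -0.08123549]
```

```bash
python3 - <<'E'
from h import *
t=snap("top");s=snap("scene");c=np.array([.6,-.0138])
g=lambda h,s,v:(s<110)&(v>130)
a,A=blob(t,(324,167,333,172),g); b,B=blob(s,(291,220,300,227),g)
X,e=tri(t,a,s,b);print(a,A,b,B,X,e)
for p in (onz(t,*a,.067)[:2],onz(s,*b,.064)[:2],X[:2]): print(p,np.degrees(np.arctan2(*(p-c)[::-1])))
E
```

```text
[327.05984419 167.73949481] [ 0.    0.    6.    3.   38.75] [294.45833333 223.54285375] [ 2.5   1.5   3.    5.5  47.75] [ 0.64804482 -0.00910231  0.07007885] 0.0014147435585516338
[ 0.64849684 -0.00846811] 6.274071902434415
[ 0.64529045 -0.01111715] 3.3900463543785997
[ 0.64804482 -0.00910231] 5.584472600912584
```

```bash
python3 -c "
from station import manip
print(manip.sign_off())"
```

```text
the job is handed in; nothing more can be done
None
```

I handed the job in at about 40 s of robot time, no verdict returned: the wide drum is down on the flange, the three narrow drums present are seated on dowels 2, 3 and 4, and the long mark is at the pointer (I estimate 1–3° off, against 5.7° allowed).

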